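# Sort the sample jars and dock the loaded carrier on its presence switch

## Robot

A 7-joint arm with a two-finger parallel gripper is mounted at the origin on the work surface. World frame = base frame: x ahead of the robot, y to its left, z up, the work surface at z = 0. Lengths are in m, angles in rad, forces in N, time in s.
With the tool pointing down it reaches from about 0.425 to 0.875 m from the base axis. Payload 4.7 kg.
Tool frame: the origin (TCP) lies at the very end of the fingers, on their centre line; the grasp point (between the pads) lies 19 mm behind it; z points along the fingers, y is the line along which they close (so a half turn about z gives the same grasp; the last joint's range is limited). The gripper opens to 87 mm and grips with 3 to 60 N. Pads are 19 mm wide; open, the fingers measure 117 mm over their backs; the gripper's body (75 mm by 190 mm) begins 51 mm behind the grasp point.
Start: joints at [1.18, 0.321, -0.07, 1.45, 0.023, 1.371, -0.057], TCP at [0.256, -0.597, 0.223] pointing down, gripper open.
Joint ranges: [-2.86, 2.86], [-0.3, 2.09], [-1.38, 1.24], [0.06, 2.45], [-1.56, 4.7], [0.09, 2.05], [-2.69, 2.69]. Speed limits (rad/s): [2.57, 2.57, 3.14, 3.14, 3.14, 3.14, 3.14].

## Interface

Orientations are given as a rotation vector (axis times angle).
In Python, from bench import ctrl, get_image, job gives the robot as it stands.
- The arm moves only by the shell command python3 -m crank 'ROWS' [FORCE]. ROWS is JSON, a list that holds one entry, the list of rows, each a list of 5 numbers: the shift along the tool's x, y, z in mm, then the turn about the tool's z in rad, then the closure, from -1 (fully open) to 1 (shut), so that 0 is half open. A call has 1 to 10 rows; each row shifts and turns the commanded pose from where the row before left it, along the tool's axes as they then stand; what a row does not reach is not made up. A row lasts 1/12 s, in which the tool goes at most 41.7 mm and 7.16 degrees, less where a joint would pass 70% of its speed; a pose out of reach is approached as far as the arm can. A call with a gripper value outside its range is refused whole. The fingers move at their own pace and stop on an object; FORCE is the grip in N (left out, the last holds). Time passes only in rows, so rows that do not move let the fingers close. It gives the time, the measured TCP pose, the force, the opening and the grip force at its end, in the units of the state.
- ctrl.get_state(): the state, without advancing time (a new reading comes with each control period).
- get_image(name): name is "scene" or "top"; returns a dict with "pixels" (480x640x3 uint8, red, green, blue), "fx", "fy", "cx", "cy" (pixels), "T" (4x4, takes a point from camera to world coordinates). Camera axes: x right, y down, z forward; pixel columns grow to the right and rows downward; lengths in m; the calibration is good to about 2 mm. A picture is of the moment at which its call begins. There is no depth.
- job.close_job(): hands the job in; it is judged then, once.
The state is a dict: "time": time; "joint_positions": joint angles; "qd": joint speeds; "joint_torque": joint torques, N m; "position": TCP position; "tool_rot": TCP orientation; "ft_force": force on the tool from outside, world axes, zero at the start; "torque": the same for the moment, N m; "grip_width": opening from 0.0 (shut) to 1.0 (fully open); "grip_force": force on a finger pad.
Only numpy, scipy, OpenCV 4.12 (cv2) and the standard library are available. Lean on these libraries where they do the work, as an engineer would, in place of code of your own. Each camera call takes 0.05 s, during which the arm holds its last target. There are 200 camera calls.

## Task

Take the black transit block out of the reader's dock and lay it flat in the middle of the cork mat, set every jar with a round disc on its cap upright into a nest of the aluminium carrier, and every jar with a bar on its cap upright into a nest of the wooden reject block. Once all the disc jars are in the carrier, put it into the dock and push it fully home so that its edge presses the switch lever in, and only then press the start button. Leave the carrier home with its jars in it, and leave the dropper bottle and the glass dish where they are.

Things in the scene. Friction and masses are not known exactly. Their poses are not given: they have to be found in the camera images.
- jar_a: squat white screw-top jar with blue cap, round, 44 mm diameter, 50 mm tall plus 2 mm tag, about 80 g; the tag on top of its cap is a round white disc, 24 mm across: a PASSED jar. Origin at the centre of its underside, z up its axis. May be absent.
- jar_b: squat white screw-top jar with blue cap, round, 44 mm diameter, 50 mm tall plus 2 mm tag, about 80 g; the tag on top of its cap is a round white disc, 24 mm across: a PASSED jar. Origin at the centre of its underside, z up its axis. May be absent.
- jar_c: squat white screw-top jar with blue cap, round, 44 mm diameter, 50 mm tall plus 2 mm tag, about 80 g; the tag on top of its cap is a round white disc, 24 mm across: a PASSED jar. Origin at the centre of its underside, z up its axis. May be absent.
- jar_d: squat white screw-top jar with blue cap, round, 44 mm diameter, 50 mm tall plus 2 mm tag, about 80 g; the tag on top of its cap is a round white disc, 24 mm across: a PASSED jar. Origin at the centre of its underside, z up its axis. May be absent.
- jar_e: squat white screw-top jar with blue cap, round, 44 mm diameter, 50 mm tall plus 2 mm tag, about 80 g; the tag on top of its cap is a white straight bar, 38 x 9 mm, across the middle: a REJECT jar. Origin at the centre of its underside, z up its axis. May be absent.
- jar_f: squat white screw-top jar with blue cap, round, 44 mm diameter, 50 mm tall plus 2 mm tag, about 80 g; the tag on top of its cap is a white straight bar, 38 x 9 mm, across the middle: a REJECT jar. Origin at the centre of its underside, z up its axis. May be absent.
- carrier: loose aluminium carrier plate, 170 x 170 x 18 mm, about 0.5 kg, with four square nests 50 x 50 mm, 10 mm deep, and a black handle bar over its middle. Origin at the centre of its underside, z up; the handle bar runs along its y. Starts with its x axis within 0.3 rad of world x, and goes into the dock with its x along the dock's x (either way round)
- carrier_handle (a point): middle of the carrier's handle bar, 72 mm above the carrier's underside; the bar is 14 mm thick (carrier x), 76 mm long (carrier y), 16 mm high, on two posts near its ends, and its top is 80 mm above the carrier's underside
- carrier_nest0 (a point): centre of the floor of a carrier nest, at carrier x -48, y -48 mm, 8 mm above its underside; the nest's rim is 10 mm higher
- carrier_nest1 (a point): centre of the floor of a carrier nest, at carrier x -48, y 48 mm, 8 mm above its underside; the nest's rim is 10 mm higher
- carrier_nest2 (a point): centre of the floor of a carrier nest, at carrier x 48, y -48 mm, 8 mm above its underside; the nest's rim is 10 mm higher
- carrier_nest3 (a point): centre of the floor of a carrier nest, at carrier x 48, y 48 mm, 8 mm above its underside; the nest's rim is 10 mm higher
- reject_block: fixed wooden block 170 (its x) x 74 (its y) x 18 mm with two square nests 50 x 50 mm, 10 mm deep, in a row along its x; origin at the centre of its underside
- reject_nest0 (a point): centre of the floor of a reject nest, at block x -45 mm, 8 mm above the bench; its rim is 10 mm higher
- reject_nest1 (a point): centre of the floor of a reject nest, at block x 45 mm, 8 mm above the bench; its rim is 10 mm higher
- dock: fixed dock of a bench reader: steel floor 8 mm thick between two guide rails (176 mm apart inside, tops 30 mm above the bench, from dock x -135 to +85 mm), open above and at the near end (-x); at the far end two stop blocks 34 mm tall, faces at dock x +85 mm, then a grey housing 50 mm tall. Origin on the bench under the carrier's home place; x points into the dock, z up
- dock_home (a point): where the centre of the carrier's underside lies when it is fully home against both stop blocks: on the dock floor, 8 mm above the bench; a carrier set down centred 25 mm short of this (towards dock -x) still clears the lever
- transit_block: loose black plastic transit block, 70 (its x) x 36 (its y) x 32 mm tall, 0.1 kg, lying on the dock's floor at the start, its x within 0.7 rad of the dock's x; origin at the centre of its underside
- mat: fixed square cork mat on the bench, 84 x 84 x 3 mm; origin at the centre of its underside
- lever (a joint): sprung lever of the presence switch, hinged upright between the stop blocks; its 10 mm roller, near the dock's centre line 18 mm above the bench, stands 13 mm out from the stop faces when free. 0 free, about 0.32 rad when the carrier's edge has pushed it in at home; makes at 0.22 (carrier within 4 mm of the stops). Pushed to dock +x with about 1 N; the carrier's friction withstands it
- start (a joint): travel of the start button, m: 0 up, 0.006 fully down; sprung, about 5 N fully down, counts as pressed from 0.004
- start_top (a point): centre of the top of the round grey start button, 28 mm across, on the console along the dock's left side (dock +y), pressed straight down
- dropper: bystander: small amber dropper bottle, 24 mm diameter, 55 mm tall; leave it alone. Origin at its underside
- dish: bystander: low glass dish, 60 mm across, 14 mm tall; leave it alone. Origin at its underside
Mind the look-alikes: they are no part of the job. Leave any green look-alike of the jar_b alone.

How it is judged:
By the outcome, as a careful person would: the job done as asked, in the order asked, and still so for the second after the job is handed in, with the robot touching nothing.
Of jar_a, jar_b, jar_c, jar_d, jar_e, jar_f only 4 to 6 are there at a start; the rules pass over those that are not, and their reading is None.
At some moment in a run one of jar_a, jar_b, jar_c, jar_d, jar_e, jar_f may be knocked a few centimetres aside while the robot is not near it.
It also fails if it takes over 208 s, if anything falls off the work surface, if the arm or the gripper's body presses on something with over 40 N, if the wrist force passes 120 N, or if a joint passes its speed limit or range.

## Working session

There is one attempt and no reset: what is moved stays moved. The work goes in short steps, Python scripts to look and compute and a shell command to move; the robot and the scene stay as the last step left them, time stands still between calls to the robot, and variables do not carry over. Pictures are saved under pics/ and viewed, at most 14 in all, crops included, and the job is handed in when it is done.

```bash
ls; mkdir -p pics
python3 - <<'E'
from bench import ctrl,get_image
import cv2
for n in("scene","top"):
    im=get_image(n); cv2.imwrite(f"pics/{n}0.png",im["pixels"][:,:,::-1]); print(n,im["fx"],im["cx"],im["cy"],im["T"])
print(ctrl.get_state())
E
```

```text
pics
scene 465.19942848905436 316.8040661379296 241.53398485458032 [[ 0.45583214  0.58209549 -0.6733364   1.21339136]
 [ 0.88991824 -0.31183405  0.33287394 -0.35608152]
 [-0.0162048  -0.75094898 -0.66016137  0.78147138]
 [ 0.          0.          0.          1.        ]]
top 593.2012770909329 313.763964156766 236.73200758984584 [[ 0.10338345 -0.97131334  0.21415477  0.21525162]
 [-0.99463766 -0.10156255  0.01951865 -0.01634153]
 [ 0.00279137 -0.2150243  -0.97660471  1.4718313 ]
 [ 0.          0.          0.          1.        ]]
{'time': 0.1, 'joint_positions': array([ 1.18009701,  0.32174347, -0.07007717,  1.45153494,  0.02258452,
        1.3708228 , -0.05690085]), 'qd': array([ 1.29457264e-03, -1.13240087e-03, -1.19348411e-03, -2.45903219e-03,
        2.13057961e-04, -6.79727408e-05, -9.70447423e-04]), 'joint_torque': array([-4.90617731e-04, -4.92573130e+01, -4.05928306e-01, -3.13401747e+01,
       -6.41735760e-02,  3.94585077e-02,  9.04508101e-05]), 'position': array([ 0.25575275, -0.59703062,  0.22158341]), 'tool_rot': array([-3.07582351e+00, -6.31214472e-01,  6.67470297e-04]), 'ft_force': array([-0.04122365,  0.19571589,  0.48207236]), 'torque': array([ 0.01729918, -0.00111342,  0.04400754]), 'grip_force': 0.0, 'grip_width': 1.0019239354510379}
```

View pics/top0.png

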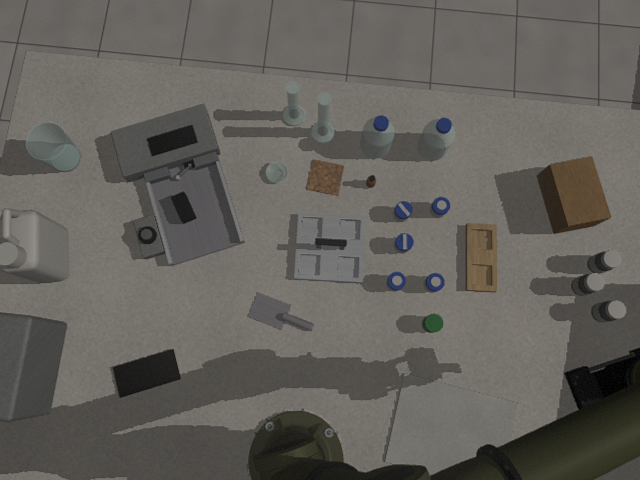

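View pics/scene0.png

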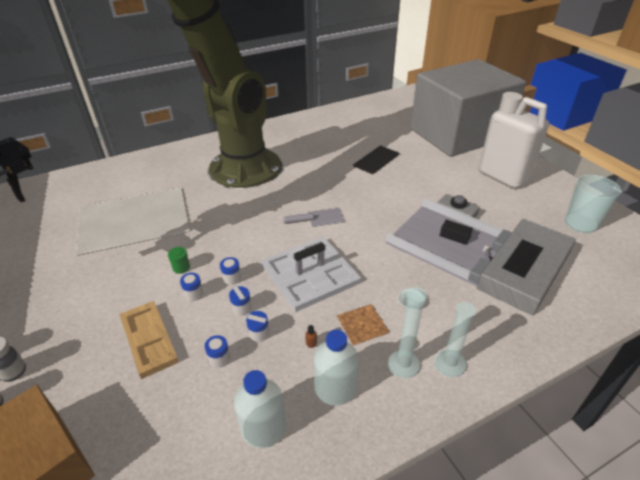

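The top view shows three disc jars at about (441,206), (397,282) and (435,282), and two bar jars at (403,210) and (404,242). The carrier is at (328,249), the reject block at (481,258), the mat at (325,177), the dock at (195,210) and the button at (148,235). The green look-alike is at (433,323).

```bash
cat > h.py <<'E'
import numpy as np, cv2
from bench import ctrl,get_image
from scipy.spatial.transform import Rotation as R
def cam(n): return get_image(n)
def ray(im,uv):
    d=im["T"][:3,:3]@np.array([(uv[0]-im["cx"])/im["fx"],(uv[1]-im["cy"])/im["fy"],1]); return im["T"][:3,3],d/np.linalg.norm(d)
def pt(im,uv,z):
    o,d=ray(im,uv); return o+d*(z-o[2])/d[2]
def proj(im,p):
    q=im["T"][:3,:3].T@(np.asarray(p)-im["T"][:3,3]); return np.array([q[0]/q[2]*im["fx"]+im["cx"],q[1]/q[2]*im["fy"]+im["cy"]])
def tri(a,ua,b,ub):
    A=[];B=[]
    for im,u in((a,ua),(b,ub)):
        o,d=ray(im,u); P=np.eye(3)-np.outer(d,d); A.append(P);B.append(P@o)
    return np.linalg.lstsq(np.vstack(A),np.hstack(B),rcond=None)[0]
def blobs(m,amin=30):
    n,_,s,c=cv2.connectedComponentsWithStats(m.astype(np.uint8)); return [(c[i],s[i]) for i in range(1,n) if s[i,4]>=amin]
def hsv(im): return cv2.cvtColor(im["pixels"],cv2.COLOR_RGB2HSV)
def jars(im,z=.050):
    h=hsv(im); m=((h[...,0]>105)&(h[...,0]<128)&(h[...,1]>130)).astype(np.uint8)
    out=[]
    for c in cv2.findContours(m,cv2.RETR_EXTERNAL,cv2.CHAIN_APPROX_NONE)[0]:
        if cv2.contourArea(c)<60: continue
        (u,v),r=cv2.minEnclosingCircle(cv2.convexHull(c)); M=cv2.moments(cv2.convexHull(c)); u,v=M["m10"]/M["m00"],M["m01"]/M["m00"]
        out.append((round(u),round(v),round(r,1),pt(im,(u,v),z).round(4)))
    return out
def st():
    s=ctrl.get_state(); M=R.from_rotvec(s["tool_rot"]).as_matrix()
    return s,M
def go(x,y,yaw=None,z=None):
    """shift in tool axes (mm) to reach the world point; yaw = world direction of tool y (mod pi)"""
    s,M=st(); p=s["position"]; d=np.array([x,y,p[2] if z is None else z])-p
    yn=np.arctan2(M[1,1],M[0,1]); t=None
    if yaw is not None:
        e=(yaw-yn+np.pi/2)%np.pi-np.pi/2; t=round(-e,3)  # tool z down
    print("t",round(s["time"],2),"pos",p.round(4),"yaw",round(yn,3),"tilt",M[2,2].round(4),"j7",round(s["joint_positions"][6],3),"shift",(M.T@d*1000).round(1),"turn",t)
E
python3 - <<'E'
from h import *
t=cam("top"); s=cam("scene")
for im in(t,s):
    for j in jars(im): print(j)
    print()
P=t["pixels"][:,:,::-1]
cv2.imwrite("pics/c1.png",cv2.resize(P[95:275,100:260],None,fx=4.5,fy=3.3,interpolation=cv2.INTER_CUBIC)[:594,:720])
cv2.imwrite("pics/c2.png",cv2.resize(P[150:300,270:510],None,fx=3.3,fy=3.3,interpolation=cv2.INTER_CUBIC))
cv2.imwrite("pics/c3.png",cv2.resize(s["pixels"][180:320,370:590,::-1],None,fx=3.5,fy=3.5,interpolation=cv2.INTER_CUBIC))
go(.5,0)
E
```

```text
(435, 282, 8.5, array([ 0.4469, -0.2908,  0.05  ]))
(397, 281, 8.6, array([ 0.4398, -0.198 ,  0.05  ]))
(441, 205, 8.3, array([ 0.6398, -0.2943,  0.05  ]))
(444, 124, 7.0, array([ 0.8547, -0.2892,  0.05  ]))
(381, 122, 7.0, array([ 0.8442, -0.1282,  0.05  ]))

(254, 382, 11.5, array([ 0.7512, -0.2574,  0.05  ]))
(216, 346, 11.1, array([ 0.6449, -0.2946,  0.05  ]))
(336, 340, 10.3, array([ 0.7392, -0.0856,  0.05  ]))
(256, 325, 9.6, array([ 0.6332, -0.2087,  0.05  ]))
(239, 296, 9.7, array([ 0.5441, -0.2109,  0.05  ]))
(190, 282, 9.3, array([ 0.455 , -0.2921,  0.05  ]))
(229, 266, 8.9, array([ 0.4482, -0.2002,  0.05  ]))
(574, 88, 47.7, array([0.1485, 1.2533, 0.05  ]))

t 0.2 pos [ 0.2558 -0.5972  0.2219] yaw -1.166 tilt -1.0 j7 -0.057 shift [ 459.6 -452.7    0.5] turn None
```

View pics/c1.png

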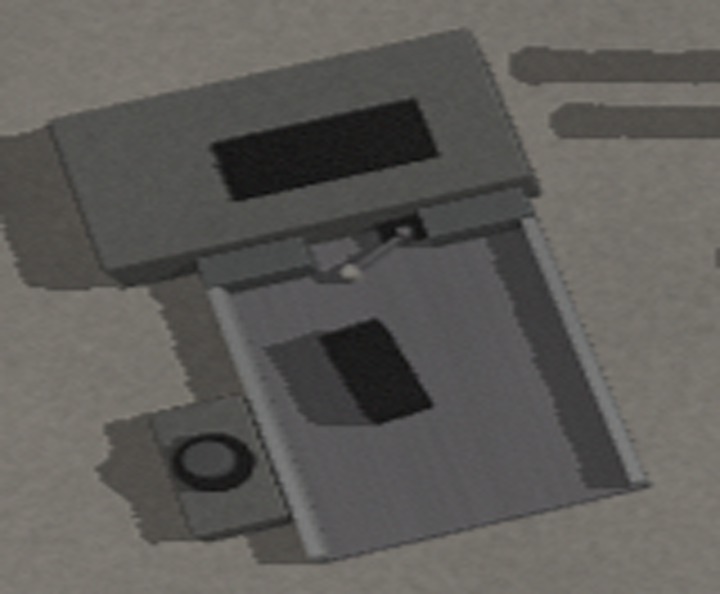

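View pics/c2.png

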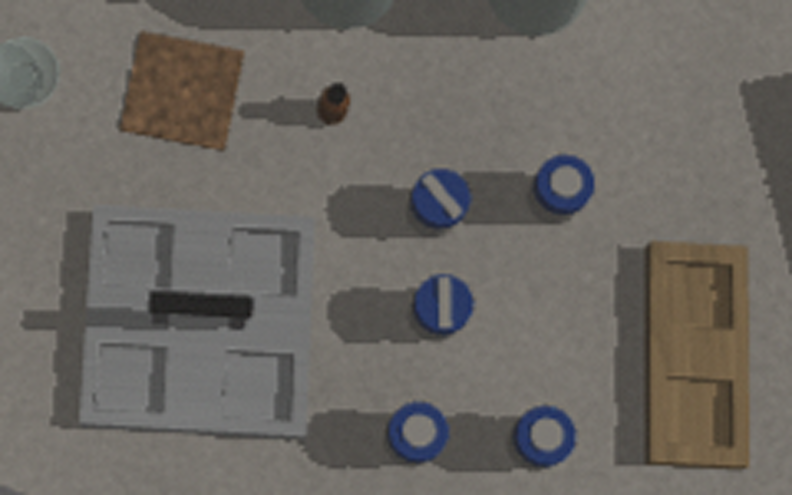

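View pics/c3.png

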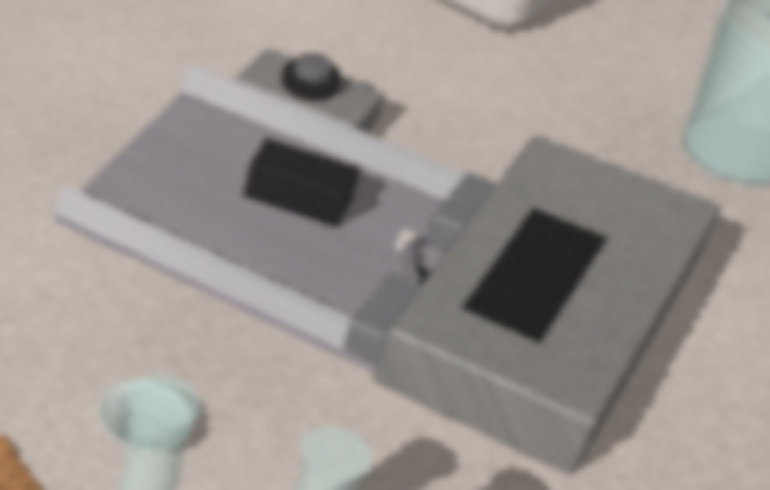

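The crops show the dock with its rails and stops, the block at crop (377,370) and the button at (212,460). The second crop gives the carrier corners at about (92,212), (313,220), (307,437) and (80,423), and the handle from (150,302) to (252,308).

```bash
cat > m.py <<'E'
from h import *
t=cam("top"); s=cam("scene")
def tags(im):
    h=hsv(im); b=((h[...,0]>105)&(h[...,0]<128)&(h[...,1]>110)).astype(np.uint8); out=[]
    for c in cv2.findContours(b,cv2.RETR_EXTERNAL,cv2.CHAIN_APPROX_NONE)[0]:
        if cv2.contourArea(cv2.convexHull(c))<60: continue
        k=np.zeros(b.shape,np.uint8); cv2.fillPoly(k,[cv2.convexHull(c)],1)
        w=(k>0)&(h[...,1]<100)&(h[...,2]>110)
        if w.sum()<15: continue
        y,x=np.nonzero(w); r=cv2.minAreaRect(np.c_[x,y].astype(np.float32))
        out.append((np.array([x.mean(),y.mean()]),w.sum(),np.round(r[1],1)))
    return out
if __name__=="__main__":
    for im in(t,s):
        print("tags")
        for u,n,r in tags(im): print(u.round(1),n,r,pt(im,u,.052).round(4))
    for a,_,_ in tags(t):
        b=min((q[0] for q in tags(s)),key=lambda q:np.linalg.norm(q-proj(s,pt(t,a,.052)))); print("tri",tri(t,a,s,b).round(4))
    f1=lambda x,y:((x+.5)/4.5-.5+100,(y+.5)/3.3-.5+95)
    f2=lambda x,y:((x+.5)/3.3-.5+270,(y+.5)/3.3-.5+150)
    f3=lambda x,y:((x+.5)/3.5-.5+370,(y+.5)/3.5-.5+180)
    def show(n,L): print(n,np.array(L)[:,:2].round(4).tolist())
    show("dock inner near L,R; far L,R z.03",[pt(t,f1(*q),.03) for q in[(327,556),(632,487),(228,290),(525,225)]])
    show("stops bottom z.008",[pt(t,f1(*q),.008) for q in[(225,292),(325,268),(430,243),(535,215)]])
    show("block top z.04",[pt(t,f1(*q),.04) for q in[(320,336),(377,320),(432,405),(378,423)]])
    print("button",tri(t,f1(212,460),s,f3(312,70)).round(4))
    show("carrier z.018",[pt(t,f2(*q),.018) for q in[(92,212),(313,220),(307,437),(80,423)]])
    show("handle z.08",[pt(t,f2(*q),.08) for q in[(150,302),(252,307)]])
    show("mat z.003",[pt(t,f2(*q),.003) for q in[(138,33),(243,50),(222,150),(120,130)]])
    show("reject z.018",[pt(t,f2(*q),.018) for q in[(650,243),(747,246),(747,466),(648,463)]])
E
python3 m.py
```

```text
tags
[435.4 281.1] 66 [8.5 8.5] [ 0.4481 -0.2911  0.052 ]
[396.8 279.9] 72 [8. 9.] [ 0.4412 -0.1983  0.052 ]
[404.2 241.4] 49 [14.  3.] [ 0.5379 -0.2094  0.052 ]
[441.2 204.5] 62 [7. 8.] [ 0.641  -0.2941  0.052 ]
tags
[214.9 343.3] 132 [17. 11.] [ 0.6396 -0.2941  0.052 ]
[258.  321.2] 21 [14.5 11.4] [ 0.628  -0.2012  0.052 ]
[239.1 293.4] 78 [13. 14.] [ 0.5398 -0.209   0.052 ]
[189.2 278.5] 96 [11.3 15.4] [ 0.4465 -0.2907  0.052 ]
[228.7 262.9] 87 [11.  13.9] [ 0.4402 -0.1977  0.052 ]
[541.5 105.5] 104 [39.6  7.5] [0.1994 1.0329 0.052 ]
tri [ 0.4479 -0.2908  0.0533]
tri [ 0.4411 -0.198   0.0529]
tri [ 0.5384 -0.2091  0.0506]
tri [ 0.6406 -0.294   0.0532]
dock inner near L,R; far L,R z.03 [[0.4289, 0.3522], [0.4985, 0.193], [0.6284, 0.4397], [0.698, 0.2805]]
stops bottom z.008 [[0.6329, 0.4481], [0.6583, 0.3942], [0.6849, 0.3373], [0.7142, 0.2804]]
block top z.04 [[0.5947, 0.3797], [0.6106, 0.35], [0.5477, 0.3097], [0.5308, 0.3373]]
button [0.4918 0.4218 0.0466]
carrier z.018 [[0.5886, 0.0597], [0.6, -0.1095], [0.4326, -0.1192], [0.4255, 0.0508]]
handle z.08 [[0.51, 0.0071], [0.514, -0.0669]]
mat z.003 [[0.7416, 0.0403], [0.7362, -0.0437], [0.6527, -0.035], [0.6606, 0.0459]]
reject z.018 [[0.6087, -0.3674], [0.6141, -0.4414], [0.445, -0.4477], [0.4396, -0.3741]]
```

```bash
python3 -c "
from h import *
t=cam('top');s=cam('scene')
print('bottle caps',tri(t,(381,122),s,(336,340)).round(3),tri(t,(444,124),s,(254,382)).round(3))
print('bases scene',pt(s,(338,392),0).round(3),pt(s,(262,432),0).round(3),'cyl',pt(s,(405,365),0).round(3),pt(s,(452,363),0).round(3))
print('bar2',pt(t,(403,210),.052))
"
python3 -m crank '[[[33,-24,0,0,-1],[33,-24,0,0,-1],[33,-24,0,0,-1],[33,-24,0,0,-1],[33,-24,0,0,-1],[33,-24,0,0,-1],[33,-24,0,0,-1]]]' 30
python3 -m crank '[[[33,-24,0,0,-1],[33,-24,0,0,-1],[33,-24,0,0,-1],[33,-24,0,0,-1],[33,-24,0,0,-1],[33,-24,0,-0.09,-1],[33,-24,0,-0.08,-1],[0,0,0,0,-1]]]' 30
python3 -c "
from h import *
go(.571,.3442,-.993,.15)"
```

```text
bottle caps [ 0.802 -0.121  0.146] [ 0.812 -0.271  0.147]
bases scene [ 0.812 -0.12   0.   ] [ 0.818 -0.275  0.   ] cyl [0.822 0.023 0.   ] [0.86  0.107 0.   ]
bar2 [ 0.61700517 -0.2007504   0.052     ]
time: 0.98
position: [0.4028, -0.3503, 0.2229]
tool_rot: [3.077, 0.631, 0.0]
ft_force: [0.8, -0.8, -0.0]
grip_width: 1.0
grip_force: 0.0
time: 1.65
position: [0.5482, -0.094, 0.2231]
tool_rot: [-3.001, -0.914, -0.007]
ft_force: [0.2, 1.3, 0.5]
grip_width: 0.998
grip_force: 0.0
t 1.65 pos [ 0.5482 -0.094   0.2231] yaw -0.98 tilt -1.0 j7 -0.912 shift [ 262.8 -350.9   75.7] turn 0.013
```

```bash
python3 -m crank '[[[26,-35,0,0,-1],[26,-35,0,0,-1],[26,-35,0,0,-1],[26,-35,0,0,-1],[26,-35,0,0,-1],[26,-35,0,0,-1],[26,-35,0,0,-1],[26,-35,20,0,-1],[26,-35,25,0,-1],[26,-35,30,0,-1]]]' 30
python3 -m crank '[[[2,-1,0,0.013,-1],[0,0,0,0,-1],[0,0,0,0,-1]]]' 30
python3 -c "
from h import *
go(.571,.3442,-.993,.014)
t=cam('top'); cv2.imwrite('pics/t2.png',t['pixels'][60:300,80:400,::-1].repeat(2,0).repeat(2,1))"
```

```text
time: 2.48
position: [0.5713, 0.2966, 0.1613]
tool_rot: [-3.013, -0.89, -0.004]
ft_force: [0.9, 0.2, 0.5]
grip_width: 0.997
grip_force: 0.0
time: 2.73
position: [0.5721, 0.2955, 0.1607]
tool_rot: [3.018, 0.871, -0.001]
ft_force: [0.9, 0.4, 1.1]
grip_width: 1.003
grip_force: 0.0
t 2.73 pos [0.5721 0.2955 0.1607] yaw -1.009 tilt -1.0 j7 -1.726 shift [ 25.1 -41.9 146.7] turn -0.016
```

View pics/t2.png

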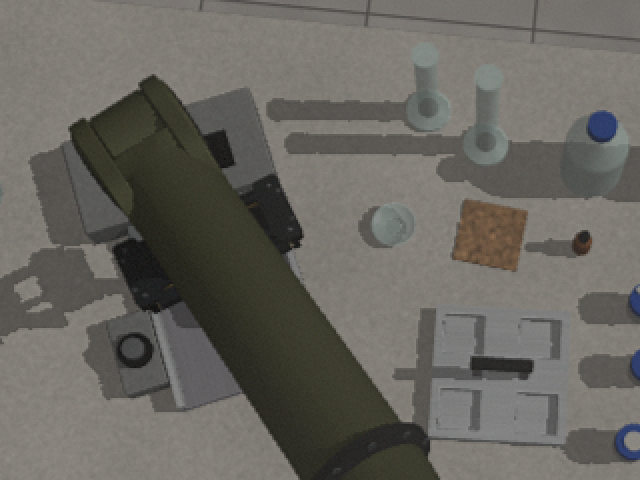

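```bash
python3 -m crank '[[[12,-21,0,-0.016,-0.38],[13,-21,0,0,-0.38],[0,0,30,0,-0.38],[0,0,30,0,-0.38],[0,0,30,0,-0.38],[0,0,0,0,-0.38]]]' 30
python3 -c "
from h import *
go(.571,.3442,-.993,.014)"
```

```text
time: 3.28
position: [0.5686, 0.3399, 0.0656]
tool_rot: [3.009, 0.889, -0.013]
ft_force: [-1.2, -1.1, -1.1]
grip_width: 0.71
grip_force: 0.0
t 3.28 pos [0.5686 0.3399 0.0656] yaw -0.996 tilt -1.0 j7 -1.826 shift [ 4.9 -2.4 51.6] turn -0.003
```

```bash
python3 -m crank '[[[3,-2,17,0,-0.38],[2,0,17,0,-0.38],[0,0,17,0,-0.38],[0,0,0,0,-0.38],[0,0,0,0,1],[0,0,0,0,1],[0,0,0,0,1],[0,0,0,0,1],[0,0,0,0,1]]]' 30
python3 -m crank '[[[0,0,-20,0,1],[0,0,-30,0,1],[0,0,-35,0,1],[0,0,-35,0,1],[0,0,-20,0,1],[0,0,0,0,1]]]' 30
python3 -c "
from h import *
go(.62,.15,-1.64)
go(.6978,.0019,-1.64)"
```

```text
time: 4.03
position: [0.574, 0.3498, 0.021]
tool_rot: [-3.011, -0.895, -0.003]
ft_force: [-0.5, 0.4, 2.7]
grip_width: 0.413
grip_force: 29.8
time: 4.53
position: [0.5757, 0.3518, 0.1665]
tool_rot: [-3.009, -0.894, -0.016]
ft_force: [1.4, 1.3, 0.0]
grip_width: 0.41
grip_force: 29.8
t 4.53 pos [0.5757 0.3518 0.1665] yaw -0.993 tilt -0.9999 j7 -1.794 shift [-73.1 193.2  -0.6] turn 0.647
t 4.53 pos [0.5757 0.3518 0.1665] yaw -0.993 tilt -0.9999 j7 -1.794 shift [-88.8 359.8  -0.7] turn 0.647
```

```bash
python3 -m crank '[[[-10,25,0,0,1],[-10,30,0,0,1],[-10,33,0,0,1],[-10,33,0,0,1],[-8,33,0,0,1],[-8,33,0,0,1],[-8,33,0,0,1],[-8,33,0,0,1],[-8,33,0,0,1],[-6,25,0,0,1]]]' 30
python3 -m crank '[[[0,25,0,0.11,1],[0,20,0,0.11,1],[0,0,0,0.11,1],[0,0,0,0.11,1],[0,0,0,0.11,1],[0,0,0,0.09,1],[0,0,0,0,1],[0,0,0,0,1],[0,0,0,0,1],[0,0,0,0,1]]]' 30
python3 -c "
from h import *
go(.7035,.0015,-1.64,.018)"
```

```text
time: 5.37
position: [0.6714, 0.0376, 0.1588]
tool_rot: [3.011, 0.89, -0.002]
ft_force: [-0.2, -1.2, -1.9]
grip_width: 0.413
grip_force: 29.8
time: 6.2
position: [0.6937, 0.0032, 0.1595]
tool_rot: [3.14, -0.095, -0.001]
ft_force: [-0.1, 0.0, -1.3]
grip_width: 0.413
grip_force: 29.8
t 6.2 pos [0.6937 0.0032 0.1595] yaw -1.631 tilt -1.0 j7 -1.823 shift [ 10.    1.1 141.5] turn 0.009
```

```bash
python3 -m crank '[[[5,1,25,0.009,1],[5,0,30,0,1],[0,0,30,0,1],[0,0,25,0,1],[0,0,10,0,1],[0,0,0,0,1],[0,0,0,0,1],[0,0,0,0,1]]]' 30
python3 -c "
from h import *
go(.7035,.0015,-1.64,.018)"
```

```text
time: 6.87
position: [0.7054, 0.0017, 0.0422]
tool_rot: [-3.139, 0.111, -0.006]
ft_force: [0.3, -0.3, -1.5]
grip_width: 0.412
grip_force: 29.8
t 6.87 pos [0.7054 0.0017 0.0422] yaw -1.642 tilt -1.0 j7 -1.864 shift [-1.9  0.3 24.2] turn -0.002
```

```bash
python3 -m crank '[[[-1,0,12,0,1],[-1,0,8,0,1],[0,0,3,0,1],[0,0,0,0,1],[0,0,0,0,1],[0,0,0,0,1]]]' 30
python3 -m crank '[[[0,0,0,0,-0.4],[0,0,0,0,-0.4],[0,0,0,0,-0.4],[0,0,-20,0,-0.4],[0,0,-30,0,-0.4],[0,0,-35,0,-0.4],[0,0,-30,0,-0.4],[-30,0,0,0,-0.4],[-40,0,0,0,-0.4],[-30,0,0,0,-0.4]]]' 30
python3 -m crank '[[[-30,30,0,0,-0.4],[-30,40,0,0,-0.4],[-20,40,0,0,-0.4],[0,20,0,0,-0.4],[0,0,0,0,-1],[0,0,0,0,-1],[0,0,0,0,-1]]]' 30
python3 -c "
from h import *
from m import tags
t=cam('top'); cv2.imwrite('pics/t3.png',t['pixels'][100:340,260:540,::-1].repeat(2,0).repeat(2,1))
for u,n,r in tags(t): print(u.round(1),n,r,pt(t,u,.052).round(4))
go(.4411,-.198,-1.515,.11)"
```

```text
time: 7.37
position: [0.7017, 0.0016, 0.0167]
tool_rot: [3.14, -0.112, 0.0]
ft_force: [-0.2, -0.3, -1.8]
grip_width: 0.41
grip_force: 29.8
time: 8.2
position: [0.6003, 0.0093, 0.1324]
tool_rot: [3.14, -0.111, 0.0]
ft_force: [-0.1, 0.1, -0.4]
grip_width: 0.7
grip_force: 0.0
time: 8.78
position: [0.5211, -0.1048, 0.1322]
tool_rot: [-3.139, 0.11, -0.001]
ft_force: [-0.1, 1.0, -0.3]
grip_width: 0.849
grip_force: 0.0
[435.6 281.2] 85 [10.  9.] [ 0.448  -0.2917  0.052 ]
[399.2 280.3] 33 [4.5 9.1] [ 0.4411 -0.2042  0.052 ]
[441.5 204.3] 73 [8. 9.] [ 0.6415 -0.2947  0.052 ]
t 8.93 pos [ 0.5211 -0.1041  0.1319] yaw -1.639 tilt -1.0 j7 -1.556 shift [-73.4  99.2  21.8] turn -0.124
```

View pics/t3.png

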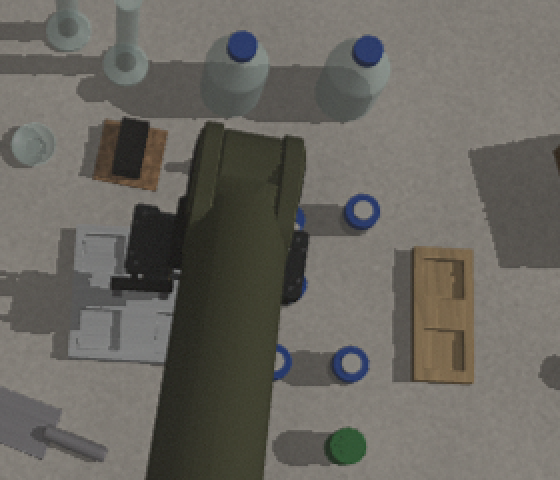

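```bash
python3 -m crank '[[[-18,25,0,-0.06,-1],[-18,25,0,-0.064,-1],[-19,25,0,0,-1],[-18,24,0,0,-1],[0,0,20,0,-1],[0,0,0,0,-1],[0,0,0,0,-1],[0,0,0,0,-1]]]' 25
python3 -c "
from h import *
go(.4411,-.198,-1.515,.018)
t=cam('top');h=hsv(t);m=np.zeros(h.shape[:2],bool);m[150:200,305:345]=h[150:200,305:345,2]<45
for c,s in blobs(m,60): print('block',c,s[4],pt(t,c,.033),pt(t,c,.028))"
```

```text
time: 9.6
position: [0.4493, -0.2035, 0.1122]
tool_rot: [-3.14, -0.088, -0.001]
ft_force: [-0.5, -0.1, -0.2]
grip_width: 1.001
grip_force: 0.0
t 9.6 pos [ 0.4493 -0.2035  0.1122] yaw -1.515 tilt -1.0 j7 -1.175 shift [-7.9 -5.9 94.2] turn 0.0
block [324.98691099 173.96335079] 382 [0.69630352 0.00092731 0.033     ] [0.6979752  0.00098732 0.028     ]
```

```bash
python3 -m crank '[[[-8,-6,20,0,-1],[0,0,25,0,-1],[0,0,25,0,-1],[0,0,18,0,-1],[0,0,6,0,-1],[0,0,0,0,-1],[0,0,0,0,1],[0,0,0,0,1],[0,0,0,0,1],[0,0,0,0,1]]]' 25
python3 -m crank '[[[0,0,0,0,1],[0,0,-20,0,1],[0,0,-30,0,1],[0,0,-35,0,1],[0,0,-25,0,1],[0,0,0,0,1],[0,0,0,0,1],[0,0,0,0,1]]]' 25
python3 -c "
from h import *
go(.4665,-.0803,-1.515,.032)"
```

```text
time: 10.48
position: [0.4408, -0.2, 0.019]
tool_rot: [3.139, 0.083, 0.003]
ft_force: [-0.3, -0.4, 0.2]
grip_width: 0.782
grip_force: 0.0
time: 11.15
position: [0.4393, -0.1995, 0.1274]
tool_rot: [-3.14, -0.083, 0.001]
ft_force: [-0.2, 0.2, 0.8]
grip_width: 0.172
grip_force: 0.0
t 11.15 pos [ 0.4393 -0.1995  0.1274] yaw -1.518 tilt -1.0 j7 -1.165 shift [  33.5 -117.6   95.3] turn -0.003
```

The lift began before the fingers had closed, so I need to check the jar.

```bash
python3 -m crank '[[[0,-40,0,0,-1],[0,-40,0,0,-1],[0,-40,0,0,-1],[0,-20,0,0,-1],[0,0,0,0,-1],[0,0,0,0,-1],[0,0,0,0,-1]]]' 25
python3 -c "
from h import *
from m import tags
for n in('top','scene'):
  t=cam(n)
  for u,k,r in tags(t): print(u.round(1),k,r,pt(t,u,.052).round(4))
cv2.imwrite('pics/s4.png',t['pixels'][200:400,90:410,::-1].repeat(2,0).repeat(2,1))
go(.4411,-.198,-1.515)"
```

```text
time: 11.73
position: [0.4317, -0.0607, 0.1268]
tool_rot: [-3.141, -0.082, 0.003]
ft_force: [-1.1, 0.4, 0.6]
grip_width: 0.614
grip_force: 0.0
[435.5 281.2] 82 [9.2 9.2] [ 0.448  -0.2915  0.052 ]
[396.7 279.9] 76 [9.2 8.5] [ 0.4414 -0.1981  0.052 ]
[404.5 241.1] 59 [14.  3.] [ 0.5388 -0.21    0.052 ]
[441.4 204.3] 70 [8. 9.] [ 0.6414 -0.2945  0.052 ]
[215.  343.5] 135 [14.7 20.2] [ 0.6401 -0.2942  0.052 ]
[258.  321.2] 21 [14.5 11.4] [ 0.628  -0.2012  0.052 ]
[239.1 293.5] 80 [13. 14.] [ 0.5398 -0.2091  0.052 ]
[189.4 278.7] 99 [15.3 13.6] [ 0.4472 -0.2906  0.052 ]
[228.7 262.8] 88 [14. 11.] [ 0.4401 -0.1978  0.052 ]
[541.3 105.1] 107 [39.6  7.5] [0.1964 1.0351 0.052 ]
t 11.93 pos [ 0.4323 -0.061   0.1275] yaw -1.52 tilt -1.0 j7 -1.412 shift [  1.9 137.3  -0. ] turn -0.005
```

View pics/s4.png

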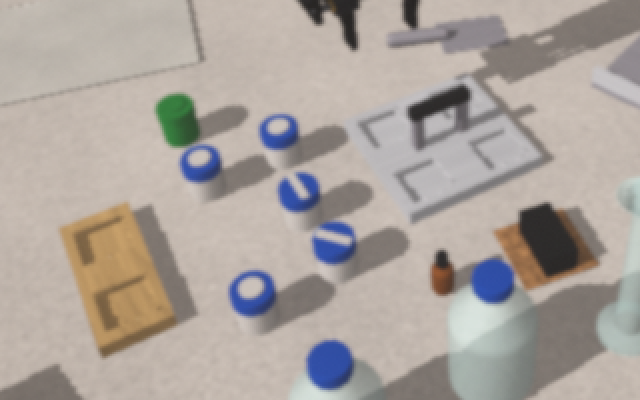

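The picture shows all five jars upright and undisturbed, and the black block lying in the middle of the mat. I'll try the grasp again with a narrower opening.

```bash
python3 -m crank '[[[1,35,0,0,-0.5],[1,40,0,0,-0.5],[0,40,0,0,-0.5],[0,22,0,0,-0.5],[0,0,20,0,-0.5],[0,0,0,0,-0.5],[0,0,0,0,-0.5],[0,0,0,0,-0.5]]]' 25
python3 -c "
from h import *
go(.4411,-.198,-1.515,.018)"
```

```text
time: 12.6
position: [0.4418, -0.1958, 0.108]
tool_rot: [-3.14, -0.084, 0.0]
ft_force: [-0.5, -0.6, -0.6]
grip_width: 0.751
grip_force: 0.0
t 12.6 pos [ 0.4418 -0.1958  0.108 ] yaw -1.517 tilt -1.0 j7 -1.181 shift [-0.7  2.2 90. ] turn -0.002
```

```bash
python3 -m crank '[[[0,2,25,0,-0.5],[0,0,25,0,-0.5],[0,0,25,0,-0.5],[0,0,15,0,-0.5],[0,0,0,0,-0.5],[0,0,0,0,1],[0,0,0,0,1],[0,0,0,0,1],[0,0,0,0,1],[0,0,0,0,1]]]' 25
python3 -m crank '[[[0,0,0,0,1],[0,0,0,0,1],[0,0,-20,0,1],[0,0,-30,0,1],[0,0,-35,0,1],[0,0,-10,0,1],[0,0,0,0,1],[0,0,0,0,1],[0,0,0,0,1]]]' 25
python3 -c "
from h import *
go(.4665,-.0803,-1.515,.032)"
```

```text
time: 13.43
position: [0.4428, -0.1988, 0.0192]
tool_rot: [3.139, 0.083, 0.003]
ft_force: [-0.7, 0.4, 4.0]
grip_width: 0.502
grip_force: 25.0
time: 14.18
position: [0.4405, -0.1981, 0.1111]
tool_rot: [-3.139, -0.083, 0.004]
ft_force: [-0.1, -0.4, -1.1]
grip_width: 0.501
grip_force: 25.0
t 14.18 pos [ 0.4405 -0.1981  0.1111] yaw -1.518 tilt -1.0 j7 -1.176 shift [  32.4 -116.1   79.2] turn -0.003
```

```bash
python3 -m crank '[[[8,-29,0,0,1],[8,-29,0,0,1],[8,-29,0,0,1],[8,-29,0,0,1],[0,0,0,0,1],[0,0,0,0,1],[0,0,0,0,1],[0,0,0,0,1]]]' 25
python3 -c "
from h import *
go(.4665,-.0803,-1.515,.028)"
```

```text
time: 14.85
position: [0.4667, -0.0821, 0.1117]
tool_rot: [-3.14, -0.08, 0.003]
ft_force: [0.4, 0.9, -0.3]
grip_width: 0.499
grip_force: 25.0
t 14.85 pos [ 0.4667 -0.0821  0.1117] yaw -1.52 tilt -1.0 j7 -1.427 shift [ 0.1 -1.8 83.7] turn -0.005
```

```bash
python3 -m crank '[[[0,-2,25,0,1],[0,0,25,0,1],[0,0,20,0,1],[0,0,9,0,1],[0,0,4,0,1],[0,0,0,0,1],[0,0,0,0,1],[0,0,0,0,1]]]' 25
python3 -m crank '[[[0,0,0,0,-0.5],[0,0,0,0,-0.5],[0,0,0,0,-0.5],[0,0,-20,0,-0.5],[0,0,-35,0,-0.5],[0,0,-30,0,-0.5],[0,0,0,0,-0.5],[0,0,0,0,-0.5],[0,0,0,0,-0.5]]]' 25
python3 -c "
from h import *
go(.4479,-.291,-1.515)"
```

```text
time: 15.52
position: [0.4692, -0.08, 0.0307]
tool_rot: [3.14, 0.081, 0.005]
ft_force: [3.0, -1.1, 2.7]
grip_width: 0.5
grip_force: 25.0
time: 16.27
position: [0.4664, -0.079, 0.114]
tool_rot: [3.14, 0.083, -0.003]
ft_force: [-0.5, 0.2, -0.1]
grip_width: 0.75
grip_force: 0.0
t 16.27 pos [ 0.4664 -0.079   0.114 ] yaw -1.518 tilt -1.0 j7 -1.431 shift [-2.970e+01  2.107e+02  1.000e-01] turn -0.003
```

```bash
python3 -m crank '[[[-5,35,0,0,-0.5],[-5,35,0,0,-0.5],[-5,35,0,0,-0.5],[-5,35,0,0,-0.5],[-5,35,0,0,-0.5],[-5,36,0,0,-0.5],[0,0,0,0,-0.5],[0,0,0,0,-0.5],[0,0,0,0,-0.5],[0,0,0,0,-0.5]]]' 25
python3 -c "
from h import *
from m import tags
for n in('top','scene'):
  t=cam(n)
  for u,k,r in tags(t): print(u.round(1),k,r,pt(t,u,.062 if pt(t,u,.05)[1]>-.15 else .052).round(4))
go(.4479,-.291,-1.515,.018)"
```

```text
time: 17.1
position: [0.4485, -0.2893, 0.1137]
tool_rot: [-3.139, -0.086, 0.003]
ft_force: [-0.4, -0.3, 0.1]
grip_width: 0.749
grip_force: 0.0
[349.6 258.9] 49 [ 5. 11.] [ 0.4789 -0.0799  0.062 ]
[404.5 241. ] 60 [14.  3.] [ 0.5391 -0.21    0.052 ]
[441.4 204.1] 74 [8. 9.] [ 0.6419 -0.2946  0.052 ]
[214.9 343.5] 135 [12.  19.4] [ 0.6399 -0.2943  0.052 ]
[258.  321.2] 21 [14.5 11.4] [ 0.628  -0.2012  0.052 ]
[239.1 293.5] 80 [13. 14.] [ 0.5398 -0.2091  0.052 ]
[189.2 278.5] 96 [11.3 15.4] [ 0.4465 -0.2907  0.052 ]
[281.8 251.1] 96 [10. 14.] [ 0.471  -0.0792  0.062 ]
[542.5 103.2] 120 [54.6 75.7] [0.2019 1.0308 0.062 ]
t 17.3 pos [ 0.449  -0.2901  0.1148] yaw -1.516 tilt -1.0 j7 -1.042 shift [-1.1  0.8 96.8] turn -0.001
```

```bash
python3 -m crank '[[[-1,1,25,0,-0.5],[0,0,25,0,-0.5],[0,0,25,0,-0.5],[0,0,16,0,-0.5],[0,0,5,0,-0.5],[0,0,0,0,1],[0,0,0,0,1],[0,0,0,0,1],[0,0,0,0,1],[0,0,0,0,1]]]' 25
python3 -m crank '[[[0,0,0,0,1],[0,0,0,0,1],[0,0,-20,0,1],[0,0,-30,0,1],[0,0,-35,0,1],[0,0,-10,0,1],[0,0,0,0,1],[0,0,0,0,1],[0,0,0,0,1]]]' 25
python3 -c "
from h import *
t=cam('top');s=cam('scene')
cv2.imwrite('pics/s5.png',np.hstack([cv2.resize(t['pixels'][205:290,285:370,::-1],(390,390)),cv2.resize(s['pixels'][215:315,250:370,::-1],(390,390))]))
go(.5623,-.0749,-1.515,.028)"
```

```text
time: 18.13
position: [0.4487, -0.2928, 0.0202]
tool_rot: [3.139, 0.083, 0.003]
ft_force: [-0.0, -0.7, 3.2]
grip_width: 0.497
grip_force: 25.0
time: 18.88
position: [0.4465, -0.2917, 0.1121]
tool_rot: [-3.139, -0.083, 0.004]
ft_force: [-0.6, 0.4, -2.4]
grip_width: 0.499
grip_force: 25.0
t 18.98 pos [ 0.4465 -0.2916  0.1118] yaw -1.518 tilt -1.0 j7 -1.04 shift [ 127.4 -210.1   83.9] turn -0.003
```

View pics/s5.png

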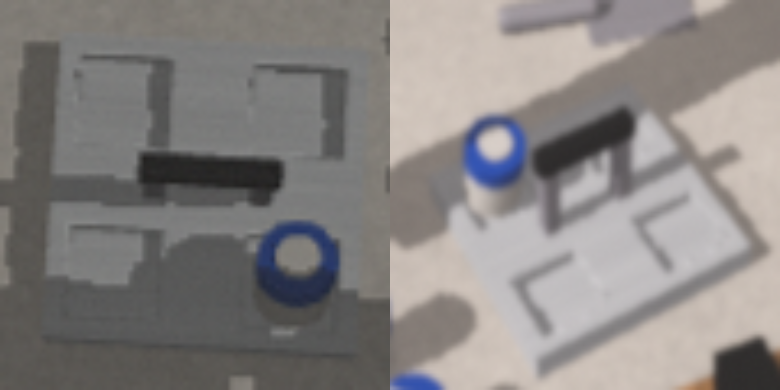

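The picture shows the jar in the carrier's near-right nest. I'll check its height by triangulation.

```bash
cat > chk.py <<'E'
from h import *
from m import tags,t,s
S=tags(s)
for a,k,r in tags(t):
    b=min((q[0] for q in S),key=lambda q:np.linalg.norm(q-proj(s,pt(t,a,.058)))); print("tri",tri(t,a,s,b).round(4),k,r, pt(t,a,.062)[:2].round(4))
E
python3 chk.py
```

```text
tri [ 0.4759 -0.0803  0.0664] 62 [7. 9.] [ 0.4768 -0.08  ]
tri [ 0.539  -0.2096  0.0514] 61 [15.  3.] [ 0.5365 -0.2087]
tri [ 0.6409 -0.2944  0.0533] 73 [8.7 9.2] [ 0.6383 -0.2927]
```

Run:
```python
from h import *
t=cam("top");s=cam("scene")
f=lambda x,y:((x+.5)/4.588-.5+285,(y+.5)/4.588-.5+205)
for q in[(123.5,106),(300,111.5)]: print(pt(t,f(*q),.018))
for n in[(.4665,-.0803),(.4611,.0155),(.5623,-.0749),(.5569,.0209)]:
    for im in(t,s): print(n,proj(im,(*n,.018)).round(1),proj(im,(*n,.06)).round(1))
# overlay the expected nest outlines
for im,nm,(u0,v0,w,h) in((t,"t",(285,205,85,85)),(s,"s",(245,215,120,100))):
    k=5 if nm=="t" else 3.25
    A=cv2.resize(im["pixels"][v0:v0+h,u0:u0+w,::-1],None,fx=k,fy=k,interpolation=cv2.INTER_CUBIC)
    c,sn=np.cos(.056),np.sin(.056)
    for a in(-48,48):
        for b in(-48,48):
            L=[proj(im,(.5117+(x*c-y*sn)/1e3,-.0297+(x*sn+y*c)/1e3,.018)) for x,y in((a-25,b-25),(a+25,b-25),(a+25,b+25),(a-25,b+25))]
            cv2.polylines(A,[((np.array(L)-(u0,v0)+.5)*k).astype(int)],True,(0,0,255),1)
    cv2.imwrite(f"pics/o_{nm}.png",A)
a=cv2.imread("pics/o_t.png");b=cv2.imread("pics/o_s.png");H=min(len(a),len(b));cv2.imwrite("pics/o.png",np.hstack([a[:425,:410],cv2.copyMakeBorder(b,0,425-len(b),0,0,0)])[:, :800])
```

```text
[0.55659857 0.02072111 0.018     ]
[ 0.5635902  -0.07591532  0.018     ]
(0.4665, -0.0803) [348.2 267. ] [349.3 264.1]
(0.4665, -0.0803) [281.8 263.8] [280.6 250.7]
(0.4611, 0.0155) [309.6 265.2] [309.5 262.2]
(0.4611, 0.0155) [316.9 249.6] [316.6 236.5]
(0.5623, -0.0749) [349.5 229.4] [350.6 225.5]
(0.5623, -0.0749) [301.5 289.4] [300.7 276.2]
(0.5569, 0.0209) [311.5 227.6] [311.5 223.6]
(0.5569, 0.0209) [337.9 273.5] [338.2 260.3]
```

View pics/o.png

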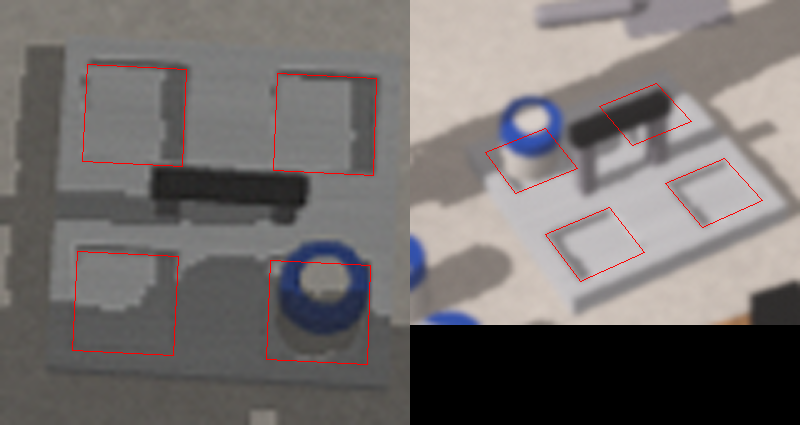

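The overlay shows jar 1 leaning with its near base edge perched on the near rim, so the nests are really about 2.5 mm further in +x. I'll place jar 2 with that correction, then nudge jar 1 in.

```bash
python3 -m crank '[[[18,-30,0,0,1],[18,-30,0,0,1],[18,-30,0,0,1],[18,-30,0,0,1],[18,-30,0,0,1],[19,-30,0,0,1],[19,-30,0,0,1],[0,0,0,0,1],[0,0,0,0,1],[0,0,0,0,1]]]' 25
python3 -m crank '[[[0,0,0,0,1],[0,0,0,0,1]]]' 25
python3 -c "
from h import *
go(.5634,-.0749,-1.515,.028)"
```

```text
time: 20.02
position: [0.5641, -0.0763, 0.1133]
tool_rot: [3.14, 0.083, -0.002]
ft_force: [-0.4, -1.4, -0.9]
grip_width: 0.497
grip_force: 25.0
time: 20.18
position: [0.5639, -0.0777, 0.1136]
tool_rot: [3.14, 0.079, -0.001]
ft_force: [-0.5, 0.4, -1.0]
grip_width: 0.496
grip_force: 25.0
t 20.18 pos [ 0.5639 -0.0777  0.1136] yaw -1.521 tilt -1.0 j7 -1.536 shift [-0.3 -2.9 85.6] turn -0.006
```

```bash
python3 -m crank '[[[0,-2,25,0,1],[0,0,25,0,1],[0,0,20,0,1],[0,0,8,0,1],[0,0,4,0,1],[0,0,3,0,1],[0,0,0,0,1],[0,0,0,0,1],[0,0,0,0,1]]]' 25
python3 -m crank '[[[0,0,0,0,-0.5],[0,0,0,0,-0.5],[0,0,0,0,-0.5],[0,0,0,0,-0.5],[0,0,-20,0,-0.5],[0,0,-35,0,-0.5],[0,0,-33,0,-0.5],[0,0,0,0,-0.5],[0,0,0,0,-0.5],[0,0,0,0,-0.5]]]' 25
python3 -c "
from h import *
go(.42,-.0803,-1.515)"
```

```text
time: 20.93
position: [0.5653, -0.0741, 0.03]
tool_rot: [3.14, 0.083, 0.003]
ft_force: [-1.1, 0.2, -1.1]
grip_width: 0.498
grip_force: 25.0
time: 21.77
position: [0.5641, -0.0739, 0.1166]
tool_rot: [3.14, 0.083, -0.001]
ft_force: [-0.6, -0.6, -0.3]
grip_width: 0.748
grip_force: 0.0
t 21.77 pos [ 0.5641 -0.0739  0.1166] yaw -1.518 tilt -1.0 j7 -1.539 shift [-1.442e+02 -1.300e+00  1.000e-01] turn -0.003
```

```bash
python3 -m crank '[[[-28,0,0,0,1],[-28,0,0,0,1],[-28,0,0,0,1],[-28,0,0,0,1],[-28,-1,0,0,1],[0,0,0,0,1],[0,0,0,0,1],[0,0,0,0,1],[0,0,0,0,1],[0,0,0,0,1]]]' 25
python3 -c "
from h import *
go(.424,-.0803,-1.515,.022)"; python3 chk.py
```

```text
time: 22.6
position: [0.4253, -0.0799, 0.1166]
tool_rot: [-3.14, -0.084, 0.0]
ft_force: [0.4, 0.1, 0.4]
grip_width: 0.075
grip_force: 0.0
t 22.6 pos [ 0.4253 -0.0799  0.1166] yaw -1.517 tilt -1.0 j7 -1.367 shift [-1.3  0.4 94.6] turn -0.002
tri [ 0.539  -0.2095  0.0514] 59 [14.  3.] [ 0.5365 -0.2086]
tri [ 0.6409 -0.2943  0.0534] 71 [8. 9.] [ 0.6383 -0.2927]
```

```bash
python3 -m crank '[[[-1,0,30,0,1],[0,0,30,0,1],[0,0,25,0,1],[0,0,9,0,1],[0,0,0,0,1],[0,0,0,0,1],[0,0,0,0,1]]]' 25
python3 -m crank '[[[3,0,0,0,1],[3,0,0,0,1],[3,0,0,0,1],[2,0,0,0,1],[2,0,0,0,1],[2,0,0,0,1],[0,0,0,0,1],[0,0,0,0,1],[0,0,0,0,1]]]' 25
python3 -m crank '[[[-4,0,0,0,1],[-8,0,0,0,1],[0,0,-25,0,1],[0,0,-35,0,1],[0,0,-35,0,1],[0,0,0,0,1],[0,-40,0,0,1],[0,-40,0,0,1],[0,-40,0,0,1],[0,-40,0,0,1]]]' 25
python3 -m crank '[[[0,-40,0,0,-0.5],[0,0,0,0,-0.5],[0,0,0,0,-0.5],[0,0,0,0,-0.5]]]' 25
python3 chk.py; python3 -c "
from h import *
t=cam('top');s=cam('scene')
cv2.imwrite('pics/s6.png',np.hstack([cv2.resize(t['pixels'][205:290,285:370,::-1],(390,390)),cv2.resize(s['pixels'][215:315,250:370,::-1],(390,390))]))
go(.6409,-.2943,-1.515)"
```

```text
time: 23.28
position: [0.425, -0.0805, 0.0242]
tool_rot: [3.14, 0.083, 0.004]
ft_force: [-0.4, 0.2, 0.9]
grip_width: 0.003
grip_force: 0.0
time: 24.03
position: [0.4378, -0.0796, 0.0226]
tool_rot: [3.14, 0.083, -0.002]
ft_force: [-3.4, -0.5, 0.9]
grip_width: 0.007
grip_force: 1.5
time: 24.87
position: [0.4178, 0.0811, 0.118]
tool_rot: [3.14, 0.081, 0.004]
ft_force: [0.7, 0.9, -0.1]
grip_width: 0.005
grip_force: 0.0
time: 25.2
position: [0.4159, 0.1191, 0.1177]
tool_rot: [3.14, 0.084, 0.001]
ft_force: [0.5, -0.5, 0.3]
grip_width: 0.223
grip_force: 0.0
tri [ 0.4712 -0.0792  0.0615] 79 [8.9 9.4] [ 0.4711 -0.0793]
tri [ 0.5346 -0.2109  0.0471] 20 [11.  2.] [ 0.5305 -0.2116]
tri [ 0.5648 -0.0744  0.0619] 74 [8.5 9.2] [ 0.5648 -0.0744]
tri [ 0.641  -0.2943  0.0533] 70 [8. 9.] [ 0.6384 -0.2926]
t 25.4 pos [0.4161 0.1182 0.1177] yaw -1.521 tilt -1.0 j7 -1.819 shift [2.038e+02 4.233e+02 1.000e-01] turn -0.006
```

View pics/s6.png

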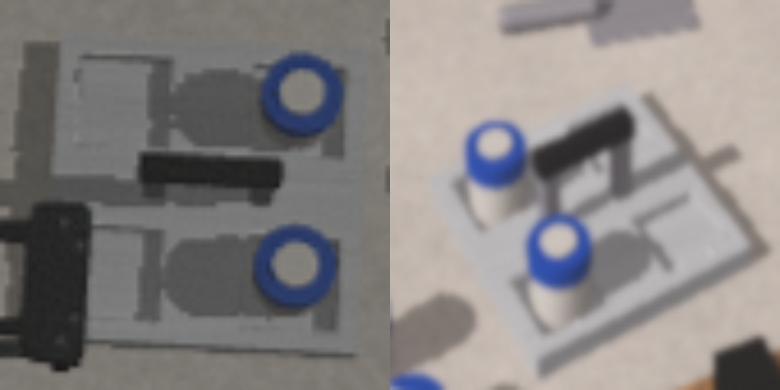

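Both jars are now seated upright, with tag heights of about 61.5 mm. Next is the third disc jar.

```bash
python3 -m crank '[[[15,32,0,0,-0.5],[15,32,0,0,-0.5],[15,32,0,0,-0.5],[16,33,0,0,-0.5],[16,33,0,0,-0.5],[16,33,0,0,-0.5],[16,33,0,0,-0.5],[16,33,0,0,-0.5],[16,33,0,0,-0.5],[16,33,0,0,-0.5]]]' 25
python3 -m crank '[[[16,32,0,0,-0.5],[16,32,0,0,-0.5],[15,32,0,0,-0.5],[0,0,0,0,-0.5],[0,0,0,0,-0.5],[0,0,0,0,-0.5],[0,0,0,0,-0.5]]]' 25
python3 -c "
from h import *
go(.641,-.2943,-1.515,.018)";python3 chk.py
```

```text
time: 26.23
position: [0.59, -0.2019, 0.1174]
tool_rot: [3.14, 0.079, -0.001]
ft_force: [0.8, -0.6, 0.2]
grip_width: 0.752
grip_force: 0.0
time: 26.82
position: [0.6417, -0.2906, 0.1178]
tool_rot: [-3.14, -0.085, 0.001]
ft_force: [0.5, 0.3, -0.6]
grip_width: 0.75
grip_force: 0.0
t 26.82 pos [ 0.6417 -0.2906  0.1178] yaw -1.517 tilt -1.0 j7 -1.267 shift [-0.9  3.7 99.8] turn -0.002
tri [ 0.4713 -0.0793  0.0616] 91 [ 9.9 12.7] [ 0.4712 -0.0795]
tri [ 0.5365 -0.2101  0.0371] 25 [ 3.  15.2] [ 0.5294 -0.2119]
tri [ 0.5646 -0.0744  0.0611] 84 [9. 9.] [ 0.5643 -0.0746]
tri [ 0.6407 -0.2945  0.0528] 71 [8.5 8.5] [ 0.6379 -0.2929]
```

```bash
python3 -m crank '[[[-1,4,27,0,-0.5],[0,0,27,0,-0.5],[0,0,25,0,-0.5],[0,0,16,0,-0.5],[0,0,5,0,-0.5],[0,0,0,0,1],[0,0,0,0,1],[0,0,0,0,1],[0,0,0,0,1],[0,0,0,0,1]]]' 25
python3 -m crank '[[[0,0,0,0,1],[0,0,0,0,1],[0,0,-20,0,1],[0,0,-30,0,1],[0,0,-35,0,1],[0,0,-25,0,1],[0,0,0,0,1],[0,0,0,0,1],[0,0,0,0,1],[0,0,0,0,1]]]' 25
python3 -c "
from h import *
go(.5595,.021,-1.515,.028)"
```

```text
time: 27.75
position: [0.6424, -0.2963, 0.0198]
tool_rot: [3.139, 0.083, 0.004]
ft_force: [0.0, 0.1, 3.4]
grip_width: 0.5
grip_force: 25.0
time: 28.58
position: [0.64, -0.2959, 0.1258]
tool_rot: [-3.139, -0.083, 0.005]
ft_force: [-0.1, 0.3, -1.3]
grip_width: 0.498
grip_force: 25.0
t 28.58 pos [ 0.64   -0.2959  0.1258] yaw -1.518 tilt -1.0 j7 -1.259 shift [ -63.3 -320.5   98.4] turn -0.003
```

```bash
python3 -m crank '[[[-6,-32,0,0,1],[-6,-32,0,0,1],[-6,-32,0,0,1],[-6,-32,0,0,1],[-6,-32,0,0,1],[-6,-32,0,0,1],[-7,-32,0,0,1],[-7,-32,0,0,1],[-7,-32,0,0,1],[-7,-32,0,0,1]]]' 25
python3 -m crank '[[[0,0,0,0,1],[0,0,0,0,1],[0,0,0,0,1],[0,0,0,0,1],[0,0,0,0,1]]]' 25
python3 -c "
from h import *
go(.559,.021,-1.515,.026)"
```

```text
time: 29.42
position: [0.5587, 0.0213, 0.1263]
tool_rot: [-3.14, -0.083, 0.004]
ft_force: [1.1, 0.1, -0.9]
grip_width: 0.497
grip_force: 25.0
time: 29.83
position: [0.5604, 0.0183, 0.1272]
tool_rot: [3.14, 0.079, -0.002]
ft_force: [-0.5, 0.6, -0.9]
grip_width: 0.498
grip_force: 25.0
t 29.83 pos [0.5604 0.0183 0.1272] yaw -1.521 tilt -1.0 j7 -1.715 shift [ -1.2  -2.8 101.2] turn -0.006
```

```bash
python3 -m crank '[[[-1,-2,27,0,1],[0,0,30,0,1],[0,0,25,0,1],[0,0,10,0,1],[0,0,5,0,1],[0,0,3,0,1],[0,0,0,0,1],[0,0,0,0,1],[0,0,0,0,1]]]' 25
python3 -m crank '[[[0,0,0,0,-0.5],[0,0,0,0,-0.5],[0,0,0,0,-0.5],[0,0,0,0,-0.5],[0,0,-20,0,-0.5],[0,0,-35,0,-0.5],[0,0,-40,0,-0.5],[0,0,0,0,-0.5],[0,0,0,0,-0.5],[0,0,0,0,-0.5]]]' 25
python3 -c "
from h import *
go(.539,-.2096,-1.515,.12)"
```

```text
time: 30.58
position: [0.5612, 0.021, 0.0289]
tool_rot: [3.14, 0.081, 0.006]
ft_force: [3.6, -1.8, 2.6]
grip_width: 0.498
grip_force: 25.0
time: 31.42
position: [0.5587, 0.022, 0.1224]
tool_rot: [3.14, 0.083, -0.001]
ft_force: [0.0, 0.0, 0.7]
grip_width: 0.752
grip_force: 0.0
t 31.42 pos [0.5587 0.022  0.1224] yaw -1.518 tilt -1.0 j7 -1.722 shift [-31.9 230.3   2.5] turn -0.003
```

```bash
python3 -m crank '[[[-4,30,0,0,-0.5],[-4,33,0,0,-0.5],[-4,33,0,0,-0.5],[-5,33,0,0,-0.5],[-5,33,0,0,-0.5],[-5,33,0,0,-0.5],[-5,35,0,0,-0.5],[0,0,0,0,-0.5],[0,0,0,0,-0.5],[0,0,0,0,-0.5]]]' 25
python3 -m crank '[[[0,0,0,0,-0.5],[0,0,0,0,-0.5]]]' 25
python3 -c "
from h import *
go(.539,-.2096,-1.515,.018)";python3 chk.py
```

```text
time: 32.25
position: [0.5385, -0.2083, 0.1211]
tool_rot: [-3.138, -0.083, 0.004]
ft_force: [-0.1, -0.5, -0.4]
grip_width: 0.749
grip_force: 0.0
time: 32.42
position: [0.5396, -0.2073, 0.1223]
tool_rot: [-3.139, -0.087, 0.001]
ft_force: [-0.3, 0.3, 0.8]
grip_width: 0.754
grip_force: 0.0
t 32.42 pos [ 0.5396 -0.2073  0.1223] yaw -1.515 tilt -1.0 j7 -1.291 shift [ -0.6   2.3 104.3] turn -0.0
tri [ 0.4713 -0.0794  0.0618] 85 [9.9 9.2] [ 0.4713 -0.0795]
tri [ 0.5686 -0.0747  0.0653] 42 [ 4. 12.] [ 0.5698 -0.074 ]
tri [0.5615 0.0191 0.066 ] 28 [3. 9.] [0.5632 0.0207]
```

```bash
python3 -m crank '[[[0,2,27,0,-0.5],[0,0,30,0,-0.5],[0,0,25,0,-0.5],[0,0,16,0,-0.5],[0,0,6,0,-0.5],[0,0,0,0,1],[0,0,0,0,1],[0,0,0,0,1],[0,0,0,0,1],[0,0,0,0,1]]]' 25
python3 -m crank '[[[0,0,0,0,1],[0,0,0,0,1],[0,0,-20,0,1],[0,0,-30,0,1],[0,0,-35,0,1],[0,0,-25,0,1],[0,0,0,0,1],[0,0,0,0,1],[0,0,0,0,1],[0,0,0,0,1]]]' 25
python3 -c "
from h import *
go(.573,-.4059,-1.515,.026)"
```

```text
time: 33.35
position: [0.5408, -0.2115, 0.0204]
tool_rot: [3.139, 0.083, 0.004]
ft_force: [-0.0, 0.5, 2.7]
grip_width: 0.5
grip_force: 25.0
time: 34.18
position: [0.5382, -0.2111, 0.127]
tool_rot: [-3.139, -0.083, 0.005]
ft_force: [0.0, 0.2, -1.4]
grip_width: 0.502
grip_force: 25.0
t 34.18 pos [ 0.5382 -0.2111  0.127 ] yaw -1.518 tilt -1.0 j7 -1.286 shift [ 24.8 196.5 100.7] turn -0.003
```

```bash
python3 -m crank '[[[4,33,0,0,1],[4,33,0,0,1],[4,33,0,0,1],[4,33,0,0,1],[4,32,0,0,1],[4,32,0,0,1],[0,0,0,0,1],[0,0,0,0,1],[0,0,0,0,1],[0,0,0,0,1]]]' 25
python3 - <<'E'
from h import *
t=cam("top");s=cam("scene")
for q in((700,294.5),(700,410)): print(pt(t,((q[0]+.5)/3.3+269.5,(q[1]+.5)/3.3+149.5),.018))
out=[]
for im,(u0,v0,w,h) in((t,(455,210,60,90)),(s,(105,290,85,95))):
    k=390/h
    A=cv2.resize(im["pixels"][v0:v0+h,u0:u0+w,::-1],None,fx=k,fy=k,interpolation=cv2.INTER_CUBIC)
    for a in(-45,45):
        L=[proj(im,(.5269+(x-.038*y)/1e3,-.4077+(x*.038+y)/1e3,.018)) for x,y in((a-25,-25),(a+25,-25),(a+25,25),(a-25,25))]
        cv2.polylines(A,[((np.array(L)-(u0,v0)+.5)*k).astype(int)],True,(0,0,255),1)
    out.append(A)
cv2.imwrite("pics/rj.png",np.hstack(out))
go(.573,-.4059,-1.515,.026)
E
python3 chk.py
```

```text
time: 35.02
position: [0.574, -0.4036, 0.1278]
tool_rot: [-3.138, -0.086, 0.002]
ft_force: [0.4, 1.2, -0.7]
grip_width: 0.497
grip_force: 25.0
[ 0.57237666 -0.40720156  0.018     ]
[ 0.48357625 -0.41099535  0.018     ]
t 35.12 pos [ 0.5743 -0.4039  0.1287] yaw -1.516 tilt -1.0 j7 -1.054 shift [ -1.4   2.  102.7] turn -0.001
tri [ 0.4714 -0.0793  0.0616] 87 [ 9.9 11.3] [ 0.4713 -0.0794]
```

View pics/rj.png

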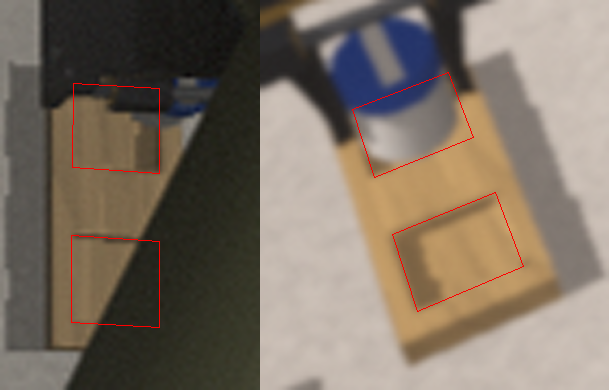

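```bash
python3 -m crank '[[[-1,2,30,0,1],[0,0,30,0,1],[0,0,25,0,1],[0,0,9,0,1],[0,0,5,0,1],[0,0,3,0,1],[0,0,0,0,1],[0,0,0,0,1],[0,0,0,0,1]]]' 25
python3 -m crank '[[[0,0,0,0,-0.5],[0,0,0,0,-0.5],[0,0,0,0,-0.5],[0,0,0,0,-0.5],[0,0,-20,0,-0.5],[0,0,-35,0,-0.5],[0,0,-40,0,-0.5],[0,0,0,0,-0.5],[0,0,0,0,-0.5],[0,0,0,0,-0.5]]]' 25
python3 -c "
from h import *
go(.4835,-.41,-1.515,.12)";python3 chk.py
```

```text
time: 35.97
position: [0.5739, -0.4085, 0.0285]
tool_rot: [3.139, 0.083, 0.003]
ft_force: [-0.4, 1.2, 2.1]
grip_width: 0.498
grip_force: 25.0
time: 36.8
position: [0.5729, -0.4079, 0.1219]
tool_rot: [3.14, 0.083, 0.0]
ft_force: [-0.2, -0.2, -1.6]
grip_width: 0.746
grip_force: 0.0
t 36.8 pos [ 0.5729 -0.4079  0.1219] yaw -1.518 tilt -1.0 j7 -1.052 shift [-89.4  -2.6   1.9] turn -0.003
tri [ 0.4714 -0.0793  0.0617] 87 [10.8 10.2] [ 0.4713 -0.0794]
tri [ 0.5636 -0.4107  0.0507] 25 [6. 3.] [ 0.5606 -0.4095]
```

```bash
python3 -m crank '[[[-30,35,0,0,-0.5],[-35,35,0,0,-0.5],[-35,35,0,0,-0.5],[-35,35,0,0,-0.5],[-35,30,0,0,-0.5],[-30,20,0,0,-0.5],[0,0,0,0,-0.5],[0,0,0,0,-0.5]]]' 25
python3 -c "
from h import *
t=cam('top'); cv2.imwrite('pics/t7.png',t['pixels'][150:350,265:535,::-1].repeat(2,0).repeat(2,1))
go(.62,-.2,-1.515,.12)";python3 chk.py
```

```text
time: 37.57
position: [0.4002, -0.5864, 0.1197]
tool_rot: [-3.139, -0.072, 0.005]
ft_force: [1.4, -0.1, 0.8]
grip_width: 0.751
grip_force: 0.0
t 37.62 pos [ 0.4034 -0.5841  0.12  ] yaw -1.52 tilt -1.0 j7 -0.684 shift [ 235.6 -372.7    0.7] turn -0.005
tri [ 0.4712 -0.0793  0.0618] 67 [8. 8.] [ 0.4712 -0.0793]
tri [ 0.5713 -0.4086  0.0586] 47 [13.  3.] [ 0.5704 -0.4082]
tri [ 0.5646 -0.0742  0.0613] 67 [8.5 8.5] [ 0.5644 -0.0743]
tri [0.5564 0.0206 0.0609] 66 [8.  8.5] [0.5561 0.0207]
```

View pics/t7.png

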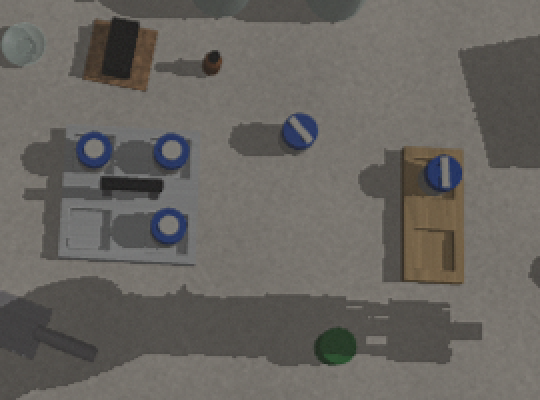

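The picture shows three disc jars seated in the carrier and one bar jar in the reject block. The last bar jar has been knocked aside to about (415,215).

```bash
python3 -c "
from h import *
for n in('top','scene'):
  t=cam(n);h=hsv(t);m=(h[...,0]>105)&(h[...,0]<128)&(h[...,1]>130)&(h[...,2]>40)
  m=cv2.morphologyEx(m.astype(np.uint8),cv2.MORPH_CLOSE,np.ones((5,5)))
  for c,s in blobs(m,60): print(n,c.round(1),s[4],pt(t,c,.05).round(4))
"
```

```text
top [381.1 122.3] 145 [ 0.8439 -0.1286  0.05  ]
top [444.  124.6] 141 [ 0.8543 -0.2895  0.05  ]
top [414.9 215.3] 156 [ 0.6071 -0.2313  0.05  ]
top [311.9 224.8] 139 [0.5565 0.0198 0.05  ]
top [350.3 225.6] 132 [ 0.5642 -0.0747  0.05  ]
top [486.6 236.2] 146 [ 0.5726 -0.4101  0.05  ]
top [348.7 263.1] 143 [ 0.4707 -0.0792  0.05  ]
scene [573.5  87.5] 4528 [0.144  1.2573 0.05  ]
scene [281.8 256.2] 128 [ 0.4747 -0.0816  0.05  ]
scene [337.7 264.6] 142 [0.5596 0.0183 0.05  ]
scene [301.6 280.7] 159 [ 0.5666 -0.0754  0.05  ]
scene [239.9 326.7] 150 [ 0.6225 -0.2377  0.05  ]
scene [146.6 341.7] 247 [ 0.5726 -0.4097  0.05  ]
scene [335.9 340.1] 332 [ 0.7394 -0.0855  0.05  ]
scene [254.3 381.9] 394 [ 0.7512 -0.2574  0.05  ]
```

```bash
python3 -c "
from h import *
from m import t,s
for a,b in(((414.9,215.3),(239.9,326.7)),((348.7,263.1),(281.8,256.2)),((311.9,224.8),(337.7,264.6)),((350.3,225.6),(301.6,280.7)),((403.2,209.6),(256.5,324))): print(tri(t,a,s,b).round(4))
h=hsv(s)
for v in range(314,340,2): print(v,' '.join('%3d/%3d/%3d'%tuple(h[v,u]) for u in range(228,254,3)))
h=hsv(t);print()
for v in range(206,226,2): print(v,' '.join('%3d/%3d/%3d'%tuple(h[v,u]) for u in range(404,426,2)))
"
```

```text
[ 0.6109 -0.2344  0.0352]
[ 0.4711 -0.0798  0.0462]
[0.5572 0.0198 0.0473]
[ 0.5648 -0.0746  0.0481]
[ 0.622  -0.2033  0.0378]
314  14/ 26/193  13/ 25/193 122/ 27/168 113/143/161 113/171/160 113/174/160 113/163/160 118/ 53/164  13/ 25/191
316  13/ 28/192   0/ 11/179 133/ 13/174 116/ 65/160 114/129/158 113/165/161 113/175/160 113/148/162   3/ 16/180
318  14/ 26/194 117/ 29/173  13/ 18/194  14/ 17/192 165/  9/176 120/ 33/168 115/ 92/156 113/148/157 139/ 13/162
320  13/ 25/195 115/ 96/168 117/ 46/172 137/ 10/177   8/ 15/191  13/ 18/195   6/ 14/187 128/ 19/163 154/ 12/153
322  12/ 24/190 114/128/165 113/167/163 114/140/164 114/ 84/169 126/ 23/176 175/  8/184 122/ 29/160 130/ 24/126
324  13/ 25/193 114/111/167 113/176/162 113/176/162 113/173/161 113/154/162 114/111/165 114/119/139 118/ 46/ 99
326  13/ 25/195 115/ 85/168 113/178/165 113/177/163 113/176/162 113/175/162 113/172/150 114/142/106 126/ 26/ 98
328  14/ 26/194 119/ 45/169 113/176/168 112/179/165 113/174/158 113/170/147 114/153/117 114/122/ 98 165/ 10/101
330  12/ 27/192 155/  9/176 113/140/167 113/174/158 113/170/144 113/159/127 1
[... 1143 characters left out ...]
/141/101   0/  7/112
216  21/ 24/ 75 114/ 91/ 59 113/136/103 112/144/ 99 112/148/100 113/ 21/ 95  22/ 22/128  21/ 15/122 113/143/102 113/144/101 165/  5/112
218  24/ 18/ 71 115/ 59/ 56 112/146/ 96 112/141/ 98 112/139/ 99 113/156/ 98  15/ 14/108  20/ 18/129 116/ 16/113 113/162/ 96  15/  9/117
220  12/ 18/ 70 111/ 29/ 62 113/109/ 70 113/141/101 113/143/100 113/143/102 114/119/ 71  15/ 17/122 110/ 20/113 116/ 17/105  19/ 24/119
222  10/ 21/ 74  20/ 11/ 69 115/ 25/ 61 114/103/ 62 113/132/ 95 112/145/102 112/144/103 113/135/104 113/ 98/ 96  19/ 23/123  18/ 21/121
224  17/ 21/ 85  30/ 15/ 69  18/ 18/ 70  15/ 15/ 68 116/ 69/ 59 117/ 79/ 61 110/ 69/ 67 150/  3/ 87  15/ 21/121  15/ 21/122  18/ 21/120
```

```bash
python3 -m crank '[[[23,-37,0,0,-0.5],[23,-34,0,0,-0.5],[23,-34,0,0,-0.5],[23,-34,0,0,-0.5],[23,-34,0,0,-0.5],[22,-34,0,0,-0.5],[22,-34,0,0,-0.5],[22,-34,0,0,-0.5],[22,-34,0,0,-0.5],[22,-34,0,0,-0.5]]]' 25
python3 -m crank '[[[0,0,0,0,-0.5],[0,0,0,0,-0.5],[0,0,0,0,-0.5],[0,0,0,0,-0.5],[0,0,0,0,-0.5]]]' 25
python3 -c "
from h import *
from m import t,s
print(tri(t,(415.3,214.6),s,(242,320.3)).round(4),pt(t,(415.3,214.6),.052),pt(s,(242,320.3),.052))
go(.609,-.232,-1.515,.018)"
```

```text
time: 38.75
position: [0.6117, -0.2288, 0.1222]
tool_rot: [3.14, 0.085, 0.001]
ft_force: [0.8, 0.1, -0.9]
grip_width: 0.75
grip_force: 0.0
time: 39.17
position: [0.6097, -0.2336, 0.1217]
tool_rot: [3.14, 0.078, -0.001]
ft_force: [-0.1, -0.2, 0.1]
grip_width: 0.752
grip_force: 0.0
[ 0.6093 -0.2303  0.0507] [ 0.60843451 -0.23184588  0.052     ] [ 0.61093131 -0.2287464   0.052     ]
t 39.27 pos [ 0.6099 -0.2331  0.1218] yaw -1.52 tilt -1.0 j7 -1.326 shift [ -0.9  -1.2 103.8] turn -0.005
```

```bash
python3 -m crank '[[[-1,-1,30,0,-0.5],[0,0,30,0,-0.5],[0,0,25,0,-0.5],[0,0,14,0,-0.5],[0,0,5,0,-0.5],[0,0,0,0,1],[0,0,0,0,1],[0,0,0,0,1],[0,0,0,0,1],[0,0,0,0,1]]]' 25
python3 -m crank '[[[0,0,0,0,1],[0,0,0,0,1],[0,0,-20,0,1],[0,0,-30,0,1],[0,0,-35,0,1],[0,0,-25,0,1],[0,0,0,0,1],[0,0,0,0,1],[0,0,0,0,1],[0,0,0,0,1]]]' 25
python3 -c "
from h import *
go(.4835,-.411,-1.515,.026)"
```

```text
time: 40.1
position: [0.6108, -0.2309, 0.0196]
tool_rot: [3.139, 0.083, 0.004]
ft_force: [-0.0, -0.1, 2.8]
grip_width: 0.5
grip_force: 25.0
time: 40.93
position: [0.6082, -0.2301, 0.1258]
tool_rot: [-3.139, -0.083, 0.005]
ft_force: [0.2, 0.3, -1.2]
grip_width: 0.499
grip_force: 25.0
t 40.93 pos [ 0.6082 -0.2301  0.1258] yaw -1.518 tilt -1.0 j7 -1.325 shift [-133.8  174.2  100. ] turn -0.003
```

```bash
python3 -m crank '[[[-22,29,0,0,1],[-22,29,0,0,1],[-22,29,0,0,1],[-22,29,0,0,1],[-22,29,0,0,1],[-24,29,0,0,1],[0,0,0,0,1],[0,0,0,0,1],[0,0,0,0,1],[0,0,0,0,1]]]' 25
python3 -m crank '[[[0,0,0,0,1],[0,0,0,0,1]]]' 25
python3 -c "
from h import *
go(.4833,-.411,-1.515,.026)"
```

```text
time: 41.77
position: [0.4858, -0.4092, 0.1269]
tool_rot: [-3.138, -0.087, 0.001]
ft_force: [1.3, 0.6, -0.4]
grip_width: 0.498
grip_force: 25.0
time: 41.93
position: [0.486, -0.4097, 0.1276]
tool_rot: [-3.14, -0.087, -0.0]
ft_force: [-0.1, -0.6, -0.8]
grip_width: 0.504
grip_force: 25.0
t 41.93 pos [ 0.486  -0.4097  0.1276] yaw -1.515 tilt -1.0 j7 -0.954 shift [ -2.7   1.2 101.6] turn -0.0
```

```bash
python3 -m crank '[[[-2,1,30,0,1],[0,0,30,0,1],[0,0,25,0,1],[0,0,9,0,1],[0,0,5,0,1],[0,0,2,0,1],[0,0,0,0,1],[0,0,0,0,1],[0,0,0,0,1]]]' 25
python3 -m crank '[[[0,0,0,0,-0.5],[0,0,0,0,-0.5],[0,0,0,0,-0.5],[0,0,0,0,-0.5],[0,0,-20,0,-0.5],[0,0,-35,0,-0.5],[0,0,-40,0,-0.5],[0,0,-30,0,-0.5],[0,0,-15,0,-0.5],[0,0,0,0,-0.5]]]' 25
python3 -m crank '[[[20,-35,0,0.12,-0.5],[10,-30,0,0.12,-0.5],[5,-30,0,0.12,-0.5],[0,-30,0,0.12,-0.5],[0,-30,0,0.12,-0.5],[0,-30,0,0.12,-0.5],[0,0,0,0.12,-0.5],[0,0,0,0.12,-0.5],[0,0,0,0.12,-0.5],[0,0,0,0.12,-0.5]]]' 25
python3 -m crank '[[[0,0,0,0.12,-0.5],[0,0,0,0.12,-0.5],[0,0,0,0.12,-0.5],[0,0,0,0,-0.5],[0,0,0,0,-0.5],[0,0,0,0,-0.5]]]' 25
python3 -c "
from h import *
go(.5125,-.0297,.056,.17)"; python3 chk.py
```

```text
time: 42.68
position: [0.4839, -0.413, 0.028]
tool_rot: [3.139, 0.083, 0.003]
ft_force: [0.2, 0.5, -0.9]
grip_width: 0.498
grip_force: 25.0
time: 43.52
position: [0.4854, -0.4141, 0.1722]
tool_rot: [3.134, 0.083, 0.01]
ft_force: [0.6, 0.2, 0.0]
grip_width: 0.752
grip_force: 0.0
time: 44.35
position: [0.56, -0.2365, 0.1652]
tool_rot: [2.634, -1.711, -0.004]
ft_force: [-0.7, 0.4, -0.6]
grip_width: 0.75
grip_force: 0.0
time: 44.85
position: [0.56, -0.2354, 0.1632]
tool_rot: [2.365, -2.064, -0.01]
ft_force: [0.9, -0.5, -0.3]
grip_width: 0.75
grip_force: 0.0
t 44.85 pos [ 0.56   -0.2354  0.1632] yaw -3.006 tilt -1.0 j7 -2.673 shift [-210.3   19.3   -6.1] turn 0.08
tri [ 0.4715 -0.0796  0.0613] 87 [ 9.9 11.3] [ 0.4714 -0.0794]
tri [ 0.5715 -0.4091  0.0585] 62 [14.  4.] [ 0.5706 -0.4087]
tri [ 0.5645 -0.0743  0.0616] 82 [ 9. 12.] [ 0.5643 -0.0745]
```

```bash
python3 -m crank '[[[0,0,0,-0.12,-0.5],[0,0,0,-0.12,-0.5],[0,0,0,-0.12,-0.5],[0,0,0,-0.12,-0.5],[0,0,0,-0.12,-0.5],[0,0,0,-0.12,-0.5],[0,0,0,-0.12,-0.5],[0,0,0,-0.12,-0.5],[0,0,0,-0.12,-0.5],[0,0,0,-0.12,-0.5]]]' 25
python3 -m crank '[[[0,0,0,-0.12,-0.5],[0,0,0,-0.12,-0.5],[0,0,0,-0.12,-0.5],[0,0,0,-0.12,-0.5],[0,0,0,-0.12,-0.5],[0,0,0,-0.12,-0.5],[0,0,0,-0.12,-0.5],[0,0,0,-0.12,-0.5],[0,0,0,-0.12,-0.5],[0,0,0,-0.12,-0.5]]]' 25
python3 -m crank '[[[0,0,0,-0.12,-0.5],[0,0,0,-0.12,-0.5],[0,0,0,-0.12,-0.5],[0,0,0,-0.12,-0.5],[0,0,0,-0.12,-0.5],[0,0,0,-0.06,-0.5],[0,0,0,0,-0.5],[0,0,0,0,-0.5],[0,0,0,0,-0.5]]]' 25
python3 -c "
from h import *
go(.5125,-.0297,.056,.17)"; python3 chk.py
```

```text
time: 45.78
position: [0.5598, -0.2371, 0.1641]
tool_rot: [-3.119, 0.364, 0.009]
ft_force: [1.0, -0.1, 0.4]
grip_width: 0.751
grip_force: 0.0
time: 46.62
position: [0.5598, -0.2372, 0.1642]
tool_rot: [-2.778, -1.459, 0.006]
ft_force: [0.7, 1.0, 0.6]
grip_width: 0.751
grip_force: 0.0
time: 47.37
position: [0.5598, -0.2372, 0.1641]
tool_rot: [-2.164, -2.271, 0.005]
ft_force: [0.3, 0.3, -0.3]
grip_width: 0.749
grip_force: 0.0
t 47.37 pos [ 0.5598 -0.2372  0.1641] yaw 0.049 tilt -1.0 j7 0.297 shift [209.6 -37.2  -5.4] turn -0.007
tri [ 0.4717 -0.0794  0.0622] 87 [ 9.9 12.7] [ 0.4716 -0.0796]
tri [ 0.5715 -0.409   0.0589] 60 [14.  4.] [ 0.5706 -0.4089]
tri [ 0.5646 -0.0743  0.0616] 80 [9. 9.] [ 0.5643 -0.0746]
```

```bash
python3 -m crank '[[[30,-5,0,-0.007,0.05],[30,-6,0,0,0.05],[30,-6,0,0,0.05],[30,-5,0,0,0.05],[30,-5,0,0,0.05],[30,-5,0,0,0.05],[30,-5,0,0,0.05],[0,0,0,0,0.05],[0,0,0,0,0.05],[0,0,0,0,0.05]]]' 25
python3 -m crank '[[[0,0,0,0,0.05],[0,0,0,0,0.05]]]' 25
python3 -c "
from h import *
go(.5125,-.0297,.056,.053)"; python3 chk.py
```

```text
time: 48.3
position: [0.5112, -0.0299, 0.1646]
tool_rot: [-2.154, -2.281, 0.006]
ft_force: [-0.6, -0.6, 0.2]
grip_width: 0.477
grip_force: 0.0
time: 48.47
position: [0.5112, -0.0307, 0.1643]
tool_rot: [-2.156, -2.278, 0.006]
ft_force: [-0.4, 0.1, -0.1]
grip_width: 0.476
grip_force: 0.0
t 48.47 pos [ 0.5112 -0.0307  0.1643] yaw 0.055 tilt -1.0 j7 0.012 shift [  0.8   2.  111.3] turn -0.001
tri [ 0.5713 -0.409   0.0586] 56 [14.  3.] [ 0.5704 -0.4089]
tri [0.5559 0.0235 0.0596] 34 [9. 4.] [0.5563 0.0256]
```

Now I'll go down and grip the handle, but not lift yet.

```bash
python3 -m crank '[[[1,2,30,0,0.05],[0,0,30,0,0.05],[0,0,25,0,0.05],[0,0,16,0,0.05],[0,0,9,0,0.05],[0,0,0,0,0.05],[0,0,0,0,0.05]]]' 40
python3 -m crank '[[[0,0,0,0,1],[0,0,0,0,1],[0,0,0,0,1],[0,0,0,0,1],[0,0,0,0,1],[0,0,0,0,1]]]' 55
python3 -c "
from h import *
go(.5125,-.0297,.056,.053)"
```

```text
time: 49.15
position: [0.5126, -0.0283, 0.0547]
tool_rot: [-2.154, -2.28, 0.005]
ft_force: [-0.3, -0.8, -0.1]
grip_width: 0.478
grip_force: 0.0
time: 49.65
position: [0.5127, -0.0281, 0.0549]
tool_rot: [-2.154, -2.281, 0.005]
ft_force: [-0.6, -0.2, 1.3]
grip_width: 0.151
grip_force: 55.0
t 49.65 pos [ 0.5127 -0.0281  0.0549] yaw 0.057 tilt -1.0 j7 -0.067 shift [-1.5 -0.3  1.9] turn 0.001
```

```bash
python3 -m crank '[[[0,0,-5,0,1],[0,0,-10,0,1],[0,0,-20,0,1],[0,0,-20,0,1],[0,0,-15,0,1],[0,0,-10,0,1],[0,0,0,0,1],[0,0,0,0,1]]]' 58
python3 -m crank '[[[0,0,0,-0.05,1],[0,0,0,-0.06,1],[0,0,0,-0.07,1],[0,0,0,-0.07,1],[0,0,0,-0.06,1],[0,0,0,-0.046,1],[0,0,0,0,1],[0,0,0,0,1],[0,0,0,0,1]]]' 58
python3 -c "
from h import *
go(.5583,.3160,.413)"
```

```text
time: 50.32
position: [0.5125, -0.0282, 0.1343]
tool_rot: [-2.153, -2.281, 0.006]
ft_force: [0.5, 0.3, -7.0]
grip_width: 0.15
grip_force: 58.0
time: 51.07
position: [0.5121, -0.0281, 0.1336]
tool_rot: [-1.716, -2.623, 0.005]
ft_force: [-0.0, -0.3, -7.5]
grip_width: 0.157
grip_force: 58.0
t 51.07 pos [ 0.5121 -0.0281  0.1336] yaw 0.412 tilt -1.0 j7 0.341 shift [2.968e+02 1.802e+02 1.000e-01] turn -0.001
```

```bash
python3 -m crank '[[[8,5,0,0,1],[16,10,0,0,1],[21,13,0,0,1],[21,13,0,0,1],[21,13,0,0,1],[21,13,0,0,1],[21,13,0,0,1],[21,13,0,0,1],[21,13,0,0,1],[21,13,0,0,1]]]' 58
python3 -m crank '[[[21,13,0,0,1],[21,13,0,0,1],[21,12,0,0,1],[21,12,0,0,1],[14,8,0,0,1],[7,4,0,0,1],[0,0,0,0,1],[0,0,0,0,1],[0,0,0,0,1],[0,0,0,0,1]]]' 58
python3 -c "
from h import *
go(.5583,.3160,.413)
t=cam('top');s=cam('scene')
cv2.imwrite('pics/d.png',np.hstack([cv2.resize(t['pixels'][110:270,130:260,::-1],(390,480)),cv2.resize(s['pixels'][160:310,370:500,::-1],(400,480))]))
"
```

```text
time: 51.9
position: [0.5444, 0.1974, 0.1344]
tool_rot: [-1.716, -2.625, 0.003]
ft_force: [0.3, -0.8, -5.9]
grip_width: 0.151
grip_force: 58.0
time: 52.73
position: [0.5598, 0.3143, 0.1343]
tool_rot: [-1.719, -2.624, 0.006]
ft_force: [0.7, 0.1, -5.9]
grip_width: 0.154
grip_force: 58.0
t 52.73 pos [0.5598 0.3143 0.1343] yaw 0.411 tilt -1.0 j7 -0.371 shift [ 2.2 -0.7  0. ] turn -0.002
```

Run:
```python
from h import *
t=cam("top");s=cam("scene")
t["g"]=cv2.imread("pics/top0.png",0);s["g"]=cv2.imread("pics/scene0.png",0)
H=np.array([.5865,.3264]);a=.413;X=np.array([np.cos(a),np.sin(a)]);Y=np.array([-X[1],X[0]])
for n,im in(("top",t),("scene",s)):
  for side in(1,-1):
    for x0 in(-120,-40,40):
      L=[]
      for y in range(78,106,2):
        v=[]
        for dx in range(-12,13,3):
            p=H+X*(x0+dx)/1e3+Y*side*y/1e3; u=proj(im,(*p,.03)); v.append(cv2.getRectSubPix(im["g"],(1,1),tuple(map(float,u)))[0,0])
        L.append(int(np.mean(v)))
      print(n,side,x0,L)
```

```text
top 1 -120 [86, 87, 86, 89, 97, 106, 114, 118, 115, 105, 84, 76, 78, 78]
top 1 -40 [87, 86, 85, 87, 93, 102, 110, 116, 115, 102, 73, 71, 84, 78]
top 1 40 [80, 82, 86, 86, 89, 96, 104, 111, 112, 108, 93, 77, 74, 75]
top -1 -120 [63, 63, 62, 62, 71, 99, 112, 115, 112, 106, 111, 115, 116, 116]
top -1 -40 [62, 62, 62, 62, 79, 106, 115, 116, 109, 104, 109, 113, 112, 112]
top -1 40 [61, 59, 59, 63, 87, 107, 112, 111, 104, 104, 110, 113, 112, 112]
scene 1 -120 [187, 187, 187, 188, 188, 188, 188, 187, 186, 184, 183, 183, 182, 182]
scene 1 -40 [186, 186, 186, 186, 185, 185, 183, 181, 179, 174, 169, 162, 153, 142]
scene 1 40 [181, 182, 182, 182, 181, 180, 179, 177, 176, 175, 174, 174, 174, 175]
scene -1 -120 [155, 157, 160, 166, 173, 179, 184, 187, 188, 188, 188, 188, 187, 187]
scene -1 -40 [136, 137, 141, 149, 161, 171, 178, 183, 185, 186, 186, 187, 187, 188]
scene -1 40 [131, 132, 137, 147, 159, 168, 174, 177, 179, 181, 182, 183, 182, 182]
```

```bash
python3 -c "
from h import *
go(.5580,.3165,.421)"
python3 -m crank '[[[3,-1,0,-0.01,1],[0,0,0,0,1],[0,0,0,0,1],[0,0,0,0,1]]]' 58
python3 -c "
from h import *
go(.5580,.3165,.421)"
```

```text
t 52.93 pos [0.5596 0.3156 0.1346] yaw 0.412 tilt -1.0 j7 -0.371 shift [ 1.5 -1.   0. ] turn -0.009
time: 53.27
position: [0.557, 0.319, 0.1346]
tool_rot: [-1.701, -2.634, 0.004]
ft_force: [0.5, 0.5, -7.0]
grip_width: 0.153
grip_force: 58.0
t 53.27 pos [0.557  0.319  0.1346] yaw 0.424 tilt -1.0 j7 -0.366 shift [-2.7 -0.1 -0. ] turn 0.003
```

```bash
python3 -m crank '[[[-2,0,10,0,1],[0,0,15,0,1],[0,0,12,0,1],[0,0,0,0,1],[0,0,0,0,1],[0,0,0,0,1],[0,0,0,0,1]]]' 58
python3 -c "
from h import *
go(.5580,.3165,.421)"
```

```text
time: 53.85
position: [0.5582, 0.3177, 0.0984]
tool_rot: [-1.702, -2.635, 0.001]
ft_force: [0.0, -0.4, -7.2]
grip_width: 0.153
grip_force: 58.0
t 53.85 pos [0.5582 0.3177 0.0984] yaw 0.424 tilt -1.0 j7 -0.38 shift [-1.  -0.6 -0. ] turn 0.003
```

Run:
```python
from h import *
# lateral edges of the carrier, side tops z~.056 (bottom .038+.018), against dock frame
t=cam("top");g=cv2.cvtColor(t["pixels"],cv2.COLOR_RGB2GRAY)
H=np.array([.5865,.3264]);a=.421;X=np.array([np.cos(a),np.sin(a)]);Y=np.array([-X[1],X[0]])
z=ctrl.get_state()["position"][2]-.055+.018
for side in(1,-1):
    for x0 in(-95,-75,-55,-30,0):
        L=[]
        for y in range(72,102,2):
            v=[cv2.getRectSubPix(g,(1,1),tuple(map(float,proj(t,(*(H+X*(x0+dx)/1e3+Y*side*y/1e3),z)))))[0,0] for dx in range(-8,9,2)]
            L.append(int(np.mean(v)))
        print(side,x0,L)
```

```text
1 -95 [117, 115, 118, 122, 124, 125, 124, 117, 97, 82, 64, 50, 56, 61, 63]
1 -75 [118, 113, 119, 122, 122, 123, 122, 115, 97, 81, 65, 49, 56, 61, 62]
1 -55 [113, 114, 122, 124, 122, 122, 121, 114, 95, 81, 65, 51, 56, 58, 50]
1 -30 [118, 120, 122, 121, 120, 120, 121, 114, 94, 78, 62, 49, 55, 59, 59]
1 0 [34, 54, 75, 82, 82, 84, 89, 88, 85, 82, 83, 82, 81, 80, 79]
-1 -95 [55, 55, 55, 55, 55, 56, 56, 56, 56, 56, 56, 56, 55, 54, 54]
-1 -75 [56, 55, 55, 56, 56, 55, 55, 55, 55, 54, 56, 63, 77, 97, 115]
-1 -55 [56, 55, 55, 54, 54, 55, 54, 57, 78, 102, 119, 123, 113, 115, 120]
-1 -30 [54, 62, 76, 93, 110, 113, 91, 75, 94, 118, 124, 122, 112, 112, 118]
-1 0 [106, 119, 123, 123, 124, 116, 89, 72, 92, 116, 122, 120, 113, 117, 121]
```

```bash
python3 -m crank '[[[-1,0,0,0.003,1],[0,0,8,0,1],[0,0,8,0,1],[0,0,6,0,1],[0,0,0,0,1],[0,0,0,0,1],[0,0,0,0,1]]]' 58
python3 -m crank '[[[0,0,4,0,1],[0,0,4,0,1],[0,0,4,0,1],[0,0,2,0,1],[0,0,0,0,1],[0,0,0,0,1],[0,0,0,0,1]]]' 58
python3 -c "
from h import *
go(.5865,.3264,.421)"
```

```text
time: 54.48
position: [0.558, 0.3163, 0.0754]
tool_rot: [-1.706, -2.631, 0.004]
ft_force: [-0.2, -0.5, -6.9]
grip_width: 0.155
grip_force: 58.0
time: 55.07
position: [0.558, 0.3163, 0.063]
tool_rot: [-1.706, -2.632, 0.004]
ft_force: [-4.1, -4.0, 5.9]
grip_width: 0.155
grip_force: 58.0
t 55.07 pos [0.558  0.3163 0.063 ] yaw 0.421 tilt -1.0 j7 -0.4 shift [-2.5 30.2 -0.1] turn -0.0
```

```bash
python3 -m crank '[[[0,0,-2,0,1],[0,3,0,0,1],[0,4,0,0,1],[0,4,0,0,1],[0,4,0,0,1],[0,3,0,0,1],[0,0,0,0,1],[0,0,0,0,1]]]' 30
python3 -m crank '[[[0,2,0,0,1],[0,2,0,0,1],[0,2,0,0,1],[0,1,0,0,1],[0,0,0,0,1],[0,0,0,0,1]]]' 30
python3 -c "
from h import *
go(.5865,.3264,.421)"
```

```text
time: 55.73
position: [0.5749, 0.3237, 0.0631]
tool_rot: [-1.706, -2.632, 0.003]
ft_force: [0.9, 0.1, -6.3]
grip_width: 0.158
grip_force: 30.0
time: 56.23
position: [0.5807, 0.3265, 0.0633]
tool_rot: [-1.706, -2.632, 0.004]
ft_force: [-0.9, -0.0, -6.1]
grip_width: 0.159
grip_force: 30.0
t 56.23 pos [0.5807 0.3265 0.0633] yaw 0.421 tilt -1.0 j7 -0.398 shift [-2.5  5.2 -0. ] turn -0.0
```

```bash
python3 -m crank '[[[0,0,1,0,1],[0,1,0.5,0,1],[0,2,0,0,1],[0,1,0,0,1],[0,0,0,0,1],[0,0,0,0,1]]]' 30
python3 -m crank '[[[0,1,0,0,1],[0,1,0,0,1],[0,0,0,0,1],[0,0,0,0,1]]]' 30
python3 -m crank '[[[0,1,0,0,1],[0,1,0,0,1],[0,0,0,0,1],[0,0,0,0,1]]]' 30
python3 -c "
from h import *
go(.5865,.3264,.421)"
```

```text
time: 56.73
position: [0.5839, 0.3283, 0.063]
tool_rot: [-1.705, -2.632, 0.005]
ft_force: [-5.4, -0.7, 2.6]
grip_width: 0.157
grip_force: 30.0
time: 57.07
position: [0.5855, 0.3292, 0.063]
tool_rot: [-1.705, -2.632, 0.005]
ft_force: [-5.1, -1.7, 1.9]
grip_width: 0.156
grip_force: 30.0
time: 57.4
position: [0.5873, 0.33, 0.063]
tool_rot: [-1.705, -2.632, 0.005]
ft_force: [-6.1, -2.2, 2.4]
grip_width: 0.157
grip_force: 30.0
t 57.4 pos [0.5873 0.33   0.063 ] yaw 0.421 tilt -1.0 j7 -0.397 shift [-3.  -2.2  0. ] turn 0.0
```

```bash
for i in 1; do :; done
python3 -m crank '[[[0,1,0,0,1],[0,1,0,0,1],[0,0,0,0,1],[0,0,0,0,1]]]' 30
python3 -m crank '[[[0,1,0,0,1],[0,1,0,0,1],[0,0,0,0,1],[0,0,0,0,1]]]' 30
python3 -m crank '[[[0,1,0,0,1],[0,1,0,0,1],[0,0,0,0,1],[0,0,0,0,1]]]' 30
```

```text
time: 57.73
position: [0.5878, 0.33, 0.063]
tool_rot: [-1.704, -2.631, 0.01]
ft_force: [-8.6, -4.8, 6.0]
grip_width: 0.16
grip_force: 30.1
time: 58.07
position: [0.5878, 0.33, 0.063]
tool_rot: [-1.703, -2.63, 0.017]
ft_force: [-13.8, -7.5, 9.6]
grip_width: 0.154
grip_force: 30.1
time: 58.4
position: [0.5877, 0.3299, 0.0629]
tool_rot: [-1.702, -2.628, 0.023]
ft_force: [-18.5, -10.4, 12.8]
grip_width: 0.16
grip_force: 30.1
```

```bash
python3 -m crank '[[[0,-2,0,0,1],[0,-2,0,0,1],[0,-1,-1,0,1],[0,0,0,0,1],[0,0,0,0,1]]]' 15
python3 -m crank '[[[0,0,0,0,0.05],[0,0,0,0,0.05],[0,0,0,0,0.05],[0,0,0,0,0.05],[0,0,-15,0,0.05],[0,0,-30,0,0.05],[0,0,-35,0,0.05],[0,0,-35,0,0.05],[0,0,0,0,0.05],[0,0,0,0,0.05]]]' 15
python3 -m crank '[[[-35,-15,0,0,1],[-40,-15,0,0,1],[-40,-15,0,0,1],[-40,-15,0,0,1],[-40,-15,0,0,1],[-40,-15,0,0,1],[-40,0,0,0,1],[-20,0,0,0,1],[0,0,0,0,1],[0,0,0,0,1]]]' 15
python3 -c "
from h import *
t=cam('top');s=cam('scene')
cv2.imwrite('pics/d.png',np.hstack([cv2.resize(t['pixels'][110:270,130:260,::-1],(390,480),interpolation=cv2.INTER_CUBIC),cv2.resize(s['pixels'][160:310,375:505,::-1],(400,480),interpolation=cv2.INTER_CUBIC)]))
go(.4918,.4218,None,.08)"; python3 chk.py
```

```text
time: 58.82
position: [0.5878, 0.3299, 0.063]
tool_rot: [-1.705, -2.631, 0.007]
ft_force: [-5.6, -1.8, -0.5]
grip_width: 0.161
grip_force: 15.0
time: 59.65
position: [0.5914, 0.3315, 0.1825]
tool_rot: [-1.708, -2.635, -0.007]
ft_force: [-0.0, 0.4, 1.2]
grip_width: 0.476
grip_force: 0.0
time: 60.48
position: [0.6275, 0.0272, 0.1765]
tool_rot: [-1.71, -2.627, 0.005]
ft_force: [0.4, 0.6, -0.3]
grip_width: 0.004
grip_force: 0.0
t 60.58 pos [0.6269 0.031  0.177 ] yaw 0.422 tilt -1.0 j7 0.156 shift [411.4  37.5  98.8] turn None
tri [ 0.5715 -0.409   0.0587] 60 [14.  4.] [ 0.5706 -0.4089]
tri [0.6518 0.3069 0.0684] 30 [8.5 3.2] [0.6542 0.3089]
```

View pics/d.png

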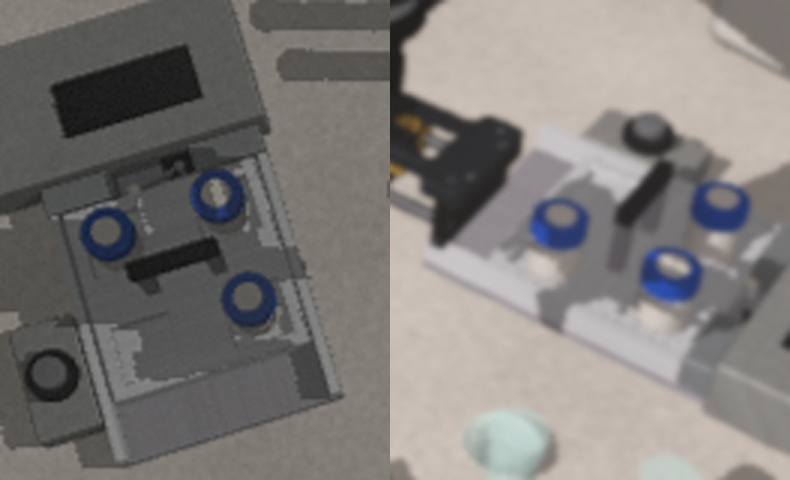

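The picture shows the carrier's far edge against both stop blocks, with its three disc jars upright and the lever roller pushed in. The button is at about crop (51,375). I'll verify the reject jars and press it.

```bash
python3 -m crank '[[[34,3,0,0,1],[34,3,0,0,1],[34,3,0,0,1],[34,3,0,0,1],[34,3,0,0,1],[34,3,0,0,1],[34,3,0,0,1],[34,3,0,0,1],[34,3,0,0,1],[34,3,0,0,1]]]' 15
python3 -m crank '[[[35,4,0,0,1],[35,4,0,0,1],[0,0,0,0,1],[0,0,0,0,1],[0,0,0,0,1],[0,0,0,0,1],[0,0,0,0,1]]]' 15
python3 -c "
from h import *
go(.4918,.4218,None,.055)
for n in('top','scene'):
  t=cam(n);h=hsv(t);m=(h[...,0]>105)&(h[...,0]<128)&(h[...,1]>130)&(h[...,2]>40)
  m=cv2.morphologyEx(m.astype(np.uint8),cv2.MORPH_CLOSE,np.ones((5,5)))
  for c,s in blobs(m,60): print(n,c.round(1),s[4],pt(t,c,.058).round(4))
  if n=='top':
    d=cv2.imread('pics/top0.png'); g=cv2.cvtColor(d,cv2.COLOR_BGR2HSV)[215:255,132:165,2]
    c=[(c+(132,215),s[4]) for c,s in blobs(g<50,10)]; print([(x.round(1),a,pt(t,x,.04).round(4)) for x,a in c])
"
```

```text
time: 61.52
position: [0.5142, 0.3546, 0.1786]
tool_rot: [-1.702, -2.634, 0.003]
ft_force: [0.0, -0.1, 0.2]
grip_width: 0.001
grip_force: 0.0
time: 62.1
position: [0.4958, 0.4175, 0.1784]
tool_rot: [-1.709, -2.63, 0.005]
ft_force: [0.3, 0.7, 0.0]
grip_width: 0.001
grip_force: 0.0
t 62.1 pos [0.4958 0.4175 0.1784] yaw 0.418 tilt -1.0 j7 -0.551 shift [  5.3  -1.3 123.4] turn None
top [381.2 122.2] 144 [ 0.8406 -0.1281  0.058 ]
top [444.  124.6] 140 [ 0.8508 -0.2878  0.058 ]
top [202.5 175.5] 155 [0.6521 0.3044 0.058 ]
top [166.1 188.4] 159 [0.6094 0.3892 0.058 ]
top [212.9 209.8] 153 [0.567  0.2661 0.058 ]
top [482.1 236.2] 77 [ 0.5695 -0.3969  0.058 ]
top [492.1 235.8] 63 [ 0.5728 -0.4213  0.058 ]
top [486.8 272.3] 222 [ 0.4813 -0.4119  0.058 ]
[(array([147.3, 235.5]), np.int32(162), array([0.4896, 0.4216, 0.04  ]))]
scene [573.4  87.4] 4540 [0.1555 1.2395 0.058 ]
scene [480.9 226. ] 124 [0.6128 0.3859 0.058 ]
scene [429.2 231.6] 115 [0.5708 0.2631 0.058 ]
scene [465.4 247. ] 148 [0.6544 0.3022 0.058 ]
scene [134.9 310.9] 193 [ 0.491  -0.4143  0.058 ]
scene [146.6 341.7] 246 [ 0.5795 -0.4091  0.058 ]
scene [335.9 340.1] 330 [ 0.7445 -0.0884  0.058 ]
scene [254.3 381.9] 392 [ 0.7562 -0.2585  0.058 ]
```

```bash
python3 -m crank '[[[5,-1,30,0,1],[0,0,35,0,1],[0,0,35,0,1],[0,0,18,0,1],[0,0,0,0,1],[0,0,0,0,1],[0,0,0,0,1]]]' 15
python3 -m crank '[[[0,0,3,0,1],[0,0,3,0,1],[0,0,0,0,1],[0,0,0,0,1]]]' 15
python3 -m crank '[[[0,0,2,0,1],[0,0,2,0,1],[0,0,0,0,1],[0,0,0,0,1]]]' 15
python3 -c "
from h import *
go(.491,.4215,None,.045)"
```

```text
time: 62.78
position: [0.4923, 0.4239, 0.0624]
tool_rot: [-1.707, -2.631, -0.0]
ft_force: [-0.3, -0.4, 0.3]
grip_width: 0.003
grip_force: 0.0
time: 63.12
position: [0.4914, 0.4233, 0.055]
tool_rot: [-1.706, -2.632, 0.003]
ft_force: [-0.1, -0.9, -0.1]
grip_width: 0.005
grip_force: 0.0
time: 63.45
position: [0.4914, 0.4236, 0.0509]
tool_rot: [-1.706, -2.632, 0.003]
ft_force: [0.2, 1.0, 2.0]
grip_width: 0.004
grip_force: 1.1
t 63.45 pos [0.4914 0.4236 0.0509] yaw 0.421 tilt -1.0 j7 -0.62 shift [-1.7 -1.2  5.9] turn None
```

```bash
python3 -m crank '[[[-1,-1,1,0,1],[0,0,1,0,1],[0,0,0,0,1],[0,0,0,0,1]]]' 15
python3 -m crank '[[[0,0,1,0,1],[0,0,1,0,1],[0,0,0,0,1],[0,0,0,0,1]]]' 15
python3 -m crank '[[[0,0,1,0,1],[0,0,1,0,1],[0,0,0,0,1],[0,0,0,0,1]]]' 15
```

```text
time: 63.78
position: [0.491, 0.4226, 0.049]
tool_rot: [-1.706, -2.632, 0.001]
ft_force: [2.1, 1.7, 3.4]
grip_width: 0.006
grip_force: 1.7
time: 64.12
position: [0.4909, 0.4225, 0.0469]
tool_rot: [-1.706, -2.632, 0.002]
ft_force: [0.8, 2.7, 4.1]
grip_width: 0.007
grip_force: 2.3
time: 64.45
position: [0.491, 0.4225, 0.0464]
tool_rot: [-1.706, -2.632, 0.002]
ft_force: [-0.7, 0.9, 12.7]
grip_width: 0.005
grip_force: 6.3
```

The button has bottomed out at 12.7 N, so it is fully pressed. I'll retreat and check everything.

```bash
python3 -m crank '[[[0,0,-10,0,1],[0,0,-30,0,1],[0,0,-40,0,1],[0,0,-40,0,1],[-35,0,0,0,1],[-40,0,0,0,1],[-40,0,0,0,1],[-40,0,0,0,1],[-40,0,0,0,1],[-40,0,0,0,1]]]' 15
python3 -m crank '[[[-40,0,0,0,1],[-40,0,0,0,1],[-40,0,0,0,1],[-40,0,0,0,1],[-20,0,0,0,1],[0,0,0,0,1],[0,0,0,0,1],[0,0,0,0,1]]]' 15
python3 -c "
from h import *
B={}
for n in('top','scene'):
  t=cam(n);B[n]=t;h=hsv(t);m=(h[...,0]>105)&(h[...,0]<128)&(h[...,1]>130)&(h[...,2]>40)
  m=cv2.morphologyEx(m.astype(np.uint8),cv2.MORPH_CLOSE,np.ones((7,7)))
  B[n+'c']=[c for c,s in blobs(m,60)]
for c in B['topc']:
  b=min(B['scenec'],key=lambda q:np.linalg.norm(q-proj(B['scene'],pt(B['top'],c,.055)))); print(c.round(1),tri(B['top'],c,B['scene'],b).round(4))
t=B['top'];h=hsv(t);m=np.zeros(h.shape[:2],bool);m[150:200,305:345]=h[150:200,305:345,2]<45
for c,s in blobs(m,60): print('block',pt(t,c,.033))
h=hsv(t)[...,2].astype(int);o=cv2.cvtColor(cv2.imread('pics/top0.png'),cv2.COLOR_BGR2HSV)[...,2].astype(int)
for nm,(u,v) in dict(dish=(275,173),dropper=(371,181),green=(433,323)).items(): print(nm,abs(h-o)[v-12:v+13,u-12:u+13].mean())
print(ctrl.get_state()['time'])"
```

```text
time: 65.28
position: [0.5862, 0.204, 0.1624]
tool_rot: [-1.705, -2.629, 0.01]
ft_force: [0.8, -0.6, -0.9]
grip_width: 0.006
grip_force: 0.0
time: 65.95
position: [0.6592, 0.0441, 0.1621]
tool_rot: [-1.703, -2.63, 0.006]
ft_force: [0.2, 0.3, 0.3]
grip_width: 0.005
grip_force: 0.0
[381.1 122.2] [ 0.8015 -0.1209  0.146 ]
[444.  124.6] [ 0.8115 -0.2706  0.1457]
[201.7 174.9] [0.6537 0.3062 0.055 ]
[166.  188.2] [0.611  0.3907 0.0531]
[212.1 208.9] [0.5717 0.2711 0.0505]
[486.8 236. ] [ 0.5728 -0.4097  0.0514]
[486.7 272.4] [ 0.4823 -0.4134  0.0519]
dish 9.5584
dropper 8.9456
green 9.0256
66.05
```

```bash
python3 -m crank '[[[-35,-30,0,0,1],[-35,-30,0,0,1],[-35,-30,0,0,1],[-35,-30,0,0,1],[0,0,0,0,1],[0,0,0,0,1]]]' 15
python3 -c "
from h import *
t=cam('top');h=hsv(t);print(ctrl.get_state()['position'])
m=np.zeros(h.shape[:2],bool);m[150:200,305:345]=h[150:200,305:345,2]<45
for c,s in blobs(m,60): print('block',pt(t,c,.033))
a=t['pixels'][:,:,::-1].copy();b=cv2.imread('pics/top0.png');t2=cv2.imread('pics/top0.png')
for nm,(u,v) in dict(dish=(275,173),dropper=(371,181),green=(433,323)).items():
  A=a[v-11:v+12,u-11:u+12];print(nm,[np.round(cv2.phaseCorrelate(cv2.cvtColor(b[v-11:v+12,u-11:u+12],cv2.COLOR_BGR2GRAY).astype(np.float32),cv2.cvtColor(A,cv2.COLOR_BGR2GRAY).astype(np.float32)),2)] if 0 else cv2.matchTemplate(a[v-20:v+21,u-20:u+21],b[v-11:v+12,u-11:u+12],cv2.TM_CCOEFF_NORMED).max(), cv2.minMaxLoc(cv2.matchTemplate(a[v-20:v+21,u-20:u+21],b[v-11:v+12,u-11:u+12],cv2.TM_CCOEFF_NORMED))[3])"
```

```text
time: 66.55
position: [0.6122, -0.1196, 0.1631]
tool_rot: [-1.712, -2.628, 0.007]
ft_force: [-0.0, 1.4, 0.4]
grip_width: 0.007
grip_force: 0.0
[ 0.61295912 -0.11628498  0.16335887]
block [0.6962806 0.0009451 0.033    ]
dish 0.99293995 (9, 9)
dropper 0.2949005 (8, 5)
green 0.83750796 (9, 9)
```

```bash
python3 -c "
from bench import job
print(job.close_job())"
```

```text
the job is handed in; nothing more can be done
None
```

The job is done and handed in at about 67 s, within the 208 s limit: the transit block is on the mat, three disc jars are in the carrier, two bar jars are in the reject block, and the carrier went home before I pressed the start button.

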